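# Serve an egg roll with the tongs at the mahjong table

### The job

Pull the snug clear lid off the snack dish on the lazy susan and lay it right way up on the cork mat. Then serve the dark green egg roll with the tongs: squeeze them on it, carry it over and lay it gently on the middle of the side plate without your gripper touching any roll, and put the tongs back lying flat on their blue rest. Leave the two golden rolls in the dish and do not shove or knock over anything else.

Things in the scene. Friction and masses are not known exactly. Their poses are not given: they have to be found in the camera images.
- susan: Clear acrylic lazy susan, 350 mm across, 38 mm high. Origin: centre of its underside on the table. Its platter turns about the vertical with some friction (0.15 N m). Keep clear of the fixed things round the table: tile walls, tile case, tissue box and a 262 mm high thermos, all more than 0.54 m to either side of the robot or more than 0.70 m ahead of it.
- dish: White ceramic snack dish on the susan, 1 kg, 190 mm long (its x), 118 mm wide (y), 36 mm high; inside 178 by 106 mm, inner floor 9 mm above its underside. A lip 6 mm thick runs round outside the top edge (198 by 126 mm over it). Origin: centre of its underside. Holds three egg rolls side by side about 56 mm apart along its x, each lying roughly along its y.
- lid: Clear snap lid with blue grip and edges, 0.15 kg, 216 mm long (its x, clips included) by 136 mm (y). Origin: centre of the underside of its 4 mm plate, 36 mm above the dish's origin when shut, axes as the dish's. Skirts hang 18 mm below the plate along the dish's long sides, outside; laid down it stands on them.
- lid_clip (a point): Nose of one of the lid's two sprung blue clips (one at each x end, 103 mm from the middle) that hook under the dish's lip. A straight upward pull of about 6 to 8 N in all (with the lid's weight) snaps both off within the first 8 mm; the skirts are clear of the lip after 20 mm.
- lid_grip (a point): Middle of the lid's grip, a blue ridge 70 mm long (lid's x), 18 mm wide (lid's y) and 30 mm high on the plate; 28 mm above the lid's origin, 6 mm below the ridge's top. Hold the ridge here, closing along the lid's y.
- roll_green_center (a point): Centre of the dark green egg roll, the one to serve. A crisp rigid flat roll 80 mm long (its y), 28 mm wide (its x), 20 mm high (its z), 45 g; lies along the dish's y.
- roll_green: The dark green egg roll; origin at the centre of its underside; axes as above.
- roll_gold_a_center (a point): Centre of a golden egg roll, same size; stays in the dish.
- roll_gold_b_center (a point): Centre of the other golden egg roll, same size; stays in the dish.
- tongs: Sprung stainless U tongs, 0.08 kg, 205 mm long, lying flat on the rest: two strips 16 mm high (z) joined by a bow, black rubber grip sleeves outside, red tips. Origin: midway between the sleeves, on the underside; x points to the tips, y from sleeve to sleeve. Bow end at x = -89 mm. Sleeve: 38 mm of flat along x at the origin between ridges 3 mm proud.
- tongs_grip (a point): Point midway between the two grip sleeves, 8 mm above the tongs' origin: grip here, closing along y. Over the sleeves 59 mm at rest (65 mm over the ridges). The spring presses on each finger with 3 N at rest, 8 N at 52 mm, 12 N at 47.5 mm: hold them always a little squeezed and the spring keeps them between the fingers.
- tongs_tip (a point): Midway between the red tips: 105 mm ahead of the tongs' origin along x, 8 mm above the underside. Tips 26 mm long (13 mm either way), 12 mm high, 6 mm thick. Gap between them: 57 mm at rest, 40 mm at 52 mm over the sleeves, 28 mm (on a roll) at 47.5 mm, 20 mm at 44 mm; each mm at the sleeves moves the gap 2.5 mm. The arms pivot at the bow, 68 mm behind the origin.
- tong_left (a joint): How far each tong arm is squeezed, rad: 0 sprung open, about 0.086 on a 28 mm wide roll, 0.16 shut. Both arms move alike.
- rest: Fixed blue ceramic tong rest: two cross bars 17 mm high and 104 mm long (its y) at x = -55 and +70 mm, ends turned up 6 mm, on a 24 mm wide, 4 mm thick spine. Origin: underside, under the tongs' origin when they lie in place; x as the tongs' x. Between the bars, beside the spine, the table is bare.
- saucer: White side plate, 170 mm across, 16 mm high, loose on the table. Origin: centre of its underside.
- saucer_center (a point): Centre of the side plate's underside; its inner floor is 5 mm above.
- mat: Fixed cork mat, 225 mm (its x) by 155 mm (its y), 4 mm thick. Origin: centre of its underside, on the table.
- mug: White tea mug, 80 mm across, 92 mm high, handle on its +y side, loose on the table: leave alone. Origin: centre of its underside.
- cup: Red dice cup on the susan, 72 mm across, 88 mm high: leave alone. Origin: centre of its underside.
- chips: Stack of plastic chips on the susan, 39 mm across, 46 mm high: leave alone. Origin: centre of its underside.
- rack: Small stainless tile rack with four tiles on the susan, 140 mm long (its x), 52 mm deep (its y), 40 mm high: leave alone. Origin: centre of its underside.
- roll_gold_a: A golden egg roll; origin at the centre of its underside, y along its length; same size as the green one.
- roll_gold_b: A golden egg roll; origin at the centre of its underside, y along its length; same size as the green one.

How it is judged:
By the outcome, as a careful person would: the job done as asked, in the order asked, and still so for the second after the job is handed in, with the robot touching nothing.
It also fails if it takes over 70 s, if anything falls off the work surface, if the arm or the gripper's body presses on something with over 40 N, if the wrist force passes 120 N, or if a joint passes its speed limit or range.

### The arm

A 6-joint arm with a two-finger parallel gripper is mounted at the origin on the work surface. World frame = base frame: x ahead of the robot, y to its left, z up, the work surface at z = 0. Lengths are in m, angles in rad, forces in N, time in s.
With the tool pointing down it reaches from about 0.225 to 0.875 m from the base axis. Payload 3.4 kg.
Tool frame: the origin (TCP) lies on the centre line of the jaws, within the pads' length; the fingertips stand 22 mm ahead of it and the grasp point (between the pads) lies 3 mm ahead of it; z points along the fingers, y is the line along which they close (so a half turn about z gives the same grasp; the last joint's range is limited). The gripper opens to 85 mm and grips with 20 to 120 N. Pads are 22 mm wide; open, the fingers measure 114 mm over their backs; the gripper's body (76 mm by 85 mm) begins 54 mm behind the grasp point. The pads swing forward as they close: fully open they stand 13 mm farther back than shut.
Start: joints at [-1.242, 0.276, 1.505, -0, 1.361, -0.121], TCP at [0.25, -0.518, 0.253] pointing down, gripper open.
Joint ranges: [-2.89, 2.89], [-0.75, 2.08], [0.22, 2.7], [-1.18, 4.32], [0.11, 2.71], [-2.7, 2.7]. Speed limits (rad/s): [2.57, 2.57, 3.14, 3.14, 3.14, 3.14].

### API

Orientations are given as a unit quaternion [w, x, y, z].
In Python, from rig import manip gives the robot as it stands.
- The arm moves only by the shell command python3 steer.py 'ROWS' [OPENING] [FORCE]. ROWS is rows parted by semicolons, their numbers by spaces, 1 to 5 of them, each of 4 numbers: dx, dy, dz in m, then a turn about the tool's z in rad; each row shifts and turns the commanded pose from where the row before left it, along the tool's axes as they then stand; what a row does not reach is not made up. A row lasts 1/12 s, in which the tool goes at most 0.0417 m and 0.125 rad, less where a joint would pass 70% of its speed; a pose out of reach is approached as far as the arm can. OPENING is the finger opening in m, set as the command begins (- or left out keeps the last). The fingers move at their own pace and stop on an object; FORCE is the grip in N (left out, the last holds). Time passes only in rows, so rows that do not move let the fingers close. It prints the time, the measured TCP pose, the force, the opening and the grip force at its end.
- manip.get_state(): the state, without advancing time (a new reading comes with each control period).
- manip.get_image(name): name is "scene" or "side" or "wrist"; returns a dict with "img" (384x512x3 uint8, red, green, blue), "camera_matrix" (3x3 intrinsics, pixels), "T" (4x4, takes a point from camera to world coordinates); the wrist camera has in their place "hand_eye" (4x4, takes a point from camera to tool coordinates, whose origin is the TCP and whose axes are the flange's). Camera axes: x right, y down, z forward; pixel columns grow to the right and rows downward; lengths in m; the calibration is good to about 2 mm. A picture is of the moment at which its call begins: read the wrist's pose just before it. There is no depth.
- manip.sign_off(): hands the job in; it is judged then, once.
The state is a dict: "clock": time; "qpos": joint angles; "qd": joint speeds; "effort": joint torques, N m; "position": TCP position; "ee_rot": TCP orientation; "contact_force": force on the tool from outside, world axes, zero at the start; "moment": the same for the moment, N m; "width": finger opening in m; "gripper_force": force on a finger pad.
Only numpy, scipy, OpenCV 4.12 (cv2) and the standard library are available. Lean on these libraries where they do the work, as an engineer would, in place of code of your own. Each camera call takes 0.05 s, during which the arm holds its last target. There are 200 camera calls.

## Working session

There is one attempt and no reset: what is moved stays moved. The work goes in short steps, Python scripts to look and compute and a shell command to move; the robot and the scene stay as the last step left them, time stands still between calls to the robot, and variables do not carry over. Pictures are saved under pics/ and viewed, at most 10 in all, crops included, and the job is handed in when it is done.

```bash
ls; mkdir -p pics
python3 - <<'E'
from rig import manip
import cv2,numpy as np
s=manip.get_state();print(s)
for n in ["scene","side","wrist"]:
    d=manip.get_image(n);cv2.imwrite(f"pics/{n}0.png",d["img"][:,:,::-1])
    print(n,d["camera_matrix"].tolist(),np.round(d.get("T",d.get("hand_eye")),4).tolist())
a=[cv2.imread(f"pics/{n}0.png") for n in["scene","side"]]
E
```

```text
pics
rig.py
steer.py
{'clock': 0.0, 'qpos': array([-1.24200854e+00,  2.76597223e-01,  1.50612973e+00, -2.08737713e-05,
        1.36071996e+00, -1.20976139e-01]), 'qd': array([-9.33187659e-05,  2.58256760e-05, -1.92318641e-04,  1.16425800e-03,
        1.61249385e-03, -1.90768439e-05]), 'effort': array([ 1.30527078e-04, -4.16775620e+01, -2.45809293e+01, -3.91028525e-04,
        1.11152889e-02,  1.11217088e-05]), 'position': array([ 0.24982331, -0.51734424,  0.25243977]), 'ee_rot': array([-9.21070024e-04,  9.74819528e-01,  2.22993335e-01, -1.06311206e-04]), 'contact_force': array([0.47484275, 0.10302477, 0.8733027 ]), 'moment': array([ 0.00706632, -0.01796264,  0.02265513]), 'gripper_force': 0.0, 'width': 0.08513427111640905}
scene [[356.66882289255454, 0.0, 258.63728482761053], [0.0, 356.66882289255454, 197.01036522885198], [0.0, 0.0, 1.0]] [[0.8361, 0.2921, -0.4643, 0.9941], [0.5481, -0.4763, 0.6875, -0.6536], [-0.0203, -0.8294, -0.5583, 0.6607], [0.0, 0.0, 0.0, 1.0]]
side [[374.3526070155777, 0.0, 251.45478707028667], [0.0, 374.3526070155777, 186.60855928150272], [0.0, 0.0, 1.0]] [[-0.9992, -0.0364, 0.0176, 0.498], [-0.0332, 0.4878, -0.8723, 1.1094], [0.0232, -0.8722, -0.4886, 0.697], [0.0, 0.0, 0.0, 1.0]]
wrist [[304.1822053077194, 0.0, 253.21077271884934], [0.0, 304.1822053077194, 195.282386746584], [0.0, 0.0, 1.0]] [[0.001, -0.9498, -0.3129, 0.0794], [1.0, 0.0009, 0.0004, 0.0001], [-0.0001, -0.3129, 0.9498, -0.1216], [0.0, 0.0, 0.0, 1.0]]
```
View pics/scene0.png

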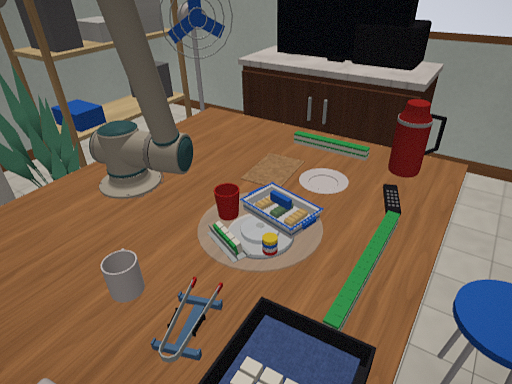

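View pics/side0.png

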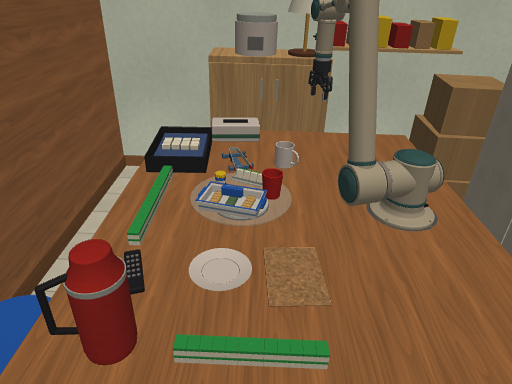

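The scene view shows the dish and lid at about (282,207), with the blue grip at (281,200). The saucer is at (324,180), the mat at (273,168), and the tongs on their rest at (190,318), red tips upward at (194,281) and (219,288). The side view has the grip at (232,190), saucer (220,269) and mat (296,275).

Create h.py:
```python
from rig import manip
import cv2,numpy as np
from scipy.spatial.transform import Rotation as R
def snap(n,fn=None):
    s=manip.get_state();d=manip.get_image(n)
    if n=="wrist":
        q=s["ee_rot"];T=np.eye(4);T[:3,:3]=R.from_quat([*q[1:],q[0]]).as_matrix();T[:3,3]=s["position"];T=T@d["hand_eye"]
    else: T=d["T"]
    if fn: cv2.imwrite("pics/"+fn,d["img"][:,:,::-1])
    return dict(img=d["img"],K=np.array(d["camera_matrix"]),T=np.array(T),hsv=cv2.cvtColor(d["img"],cv2.COLOR_RGB2HSV))
def ray(c,uv):
    v=c["T"][:3,:3]@np.linalg.solve(c["K"],[uv[0],uv[1],1.]);return c["T"][:3,3],v/np.linalg.norm(v)
def plane(c,uv,z):
    o,v=ray(c,uv);return o+v*(z-o[2])/v[2]
def tri(obs):
    A=np.zeros((3,3));b=np.zeros(3)
    for c,uv in obs:
        o,v=ray(c,uv);P=np.eye(3)-np.outer(v,v);A+=P;b+=P@o
    x=np.linalg.solve(A,b)
    return x,[np.linalg.norm(np.cross(x-ray(c,uv)[0],ray(c,uv)[1])) for c,uv in obs]
def proj(c,p):
    q=c["K"]@(c["T"][:3,:3].T@(np.array(p)-c["T"][:3,3]));return q[:2]/q[2]
def blobs(c,lo,hi,amin=15,roi=None):
    m=cv2.inRange(c["hsv"],lo,hi)
    if roi: z=np.zeros_like(m);x0,y0,x1,y1=roi;z[y0:y1,x0:x1]=m[y0:y1,x0:x1];m=z
    n,l,st,ce=cv2.connectedComponentsWithStats(m)
    return [(int(st[i,4]),ce[i].round(1),cv2.minAreaRect(np.argwhere(l==i)[:,::-1].astype(np.float32))) for i in range(1,n) if st[i,4]>=amin]
```

Run:
```python
from h import *
a=snap("scene");b=snap("side")
np.set_printoptions(precision=4,suppress=True)
print("grip",tri([(a,(281,200)),(b,(232,190))]))
for n,ua,ub in [("mat",(273,168),(296,275)),("saucer",(324,180),(220,269)),("cup",(228,187),(272,174))]:
    print(n,tri([(a,ua),(b,ub)]))
for n,c in[("a",a),("b",b)]:
    print(n,"red");[print(x) for x in blobs(c,(0,150,60),(8,255,255),8)]
    print(n,"blue");[print(x) for x in blobs(c,(105,120,60),(125,255,255),12)]
print(plane(a,(123,295),0),plane(a,(190,318),.017),plane(a,(194,281),.025),plane(a,(219,288),.025),plane(a,(178,355),.025))
```

```text
grip (array([0.5833, 0.0633, 0.0951]), [np.float64(0.0018505527830238182), np.float64(0.001850552783024125)])
mat (array([0.3875, 0.3462, 0.0037]), [np.float64(0.00040879706198231346), np.float64(0.00040879706198224114)])
saucer (array([0.592 , 0.3481, 0.0151]), [np.float64(0.0005602940438366087), np.float64(0.0005602940438366994)])
cup (array([ 0.4519, -0.0004,  0.1274]), [np.float64(0.0015456054606004096), np.float64(0.0015456054606004)])
a red
(577, array([416.5, 111.1]), ((416.0699768066406, 110.51000213623047), (32.24407196044922, 24.748737335205078), 8.130102157592773))
(1293, array([407.7, 150.2]), ((407.92938232421875, 149.81764221191406), (34.05808639526367, 54.1241569519043), 12.52880573272705))
(591, array([226.9, 200.2]), ((226.0, 201.0), (36.0, 24.0), 90.0))
(11, array([265. , 252.5]), ((264.6400451660156, 252.48001098632812), (5.600000381469727, 2.0), 36.869895935058594))
(16, array([273.1, 252.7]), ((272.9000244140625, 252.80003356933594), (2.236067771911621, 8.049844741821289), 63.43495178222656))
(26, array([193.6, 280.5]), ((193.7699737548828, 280.6099853515625), (4
[... 3077 characters left out ...]
0766372680664, 62.6157341003418), 73.44293212890625))
b blue
(16, array([172.5, 136.1]), ((172.5, 136.5), (15.0, 1.0), 0.0))
(26, array([220.1, 178.8]), ((220.13368225097656, 178.83663940429688), (2.686600685119629, 10.049875259399414), 84.2894058227539))
(466, array([233.8, 194.2]), ((231.1756591796875, 194.9459228515625), (69.70516967773438, 21.865060806274414), 9.462323188781738))
(1915, array([ 15.8, 323.7]), ((20.5, 334.0), (78.0, 41.0), 90.0))
(15, array([ 48. , 298.5]), ((47.750003814697266, 298.2500305175781), (4.242640495300293, 3.535533905029297), 45.0))
[ 0.3983 -0.3581  0.    ] [ 0.5889 -0.3298  0.017 ] [ 0.5304 -0.2501  0.025 ] [ 0.5944 -0.2353  0.025 ] [ 0.6325 -0.4102  0.025 ]
```

View pics/wrist0.png

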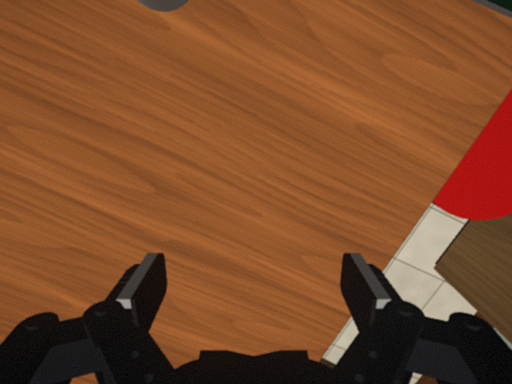

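The wrist view shows only table. The tool's +x points up in the image and the mug's edge is at (162,0). Next: a rough dish heading, then move over the dish.

```bash
cat >> h.py <<'E'
def tool():
    s=manip.get_state();q=s["ee_rot"];return s["position"],R.from_quat([*q[1:],q[0]]).as_matrix()
def rel(target,yaw=None,quiet=False):
    # deltas in tool axes from measured pose; yaw = wanted world heading of tool x (mod pi)
    p,M=tool();d=M.T@(np.array(target)-p);h=np.arctan2(M[1,0],M[0,0])
    print("rel",d.round(4),"head",round(h,4),end=" ")
    if yaw is not None:
        t=-(yaw-h);print("turn",[round((t+k*np.pi+2*np.pi)%(4*np.pi)-2*np.pi,4) for k in(0,1)],end="")
    print()
E
python3 - <<'E'
from h import *
a=snap("scene")
p=plane(a,(291.5,206),.102);q=plane(a,(270.5,193),.102);print(p,q,(p+q)/2,np.arctan2(*(p-q)[1::-1]))
for uv in[(242,203),(268,183),(322,210),(293,232)]:print(plane(a,uv,.074))
rel((.53,.03,.30))
E
python3 steer.py '.0335 -.022 -.003 0;.0335 -.022 -.003 0;.0335 -.022 -.003 0;.0335 -.022 -.003 0;.0335 -.022 -.003 0'
python3 steer.py '.0335 -.022 -.003 0;.0335 -.022 -.003 0;.0335 -.022 -.003 0;.0335 -.022 -.003 0;.0335 -.022 -.003 0'
python3 -c "
from h import *
rel((.53,.03,.30))"
```

```text
[0.62887948 0.04440956 0.102     ] [0.5471433  0.06915798 0.102     ] [0.58801139 0.05678377 0.102     ] -0.2940090831157237
[0.48231146 0.0179555  0.074     ]
[0.48821633 0.14972588 0.074     ]
[0.69181268 0.10687741 0.074     ]
[ 0.6694457  -0.01940829  0.074     ]
rel [ 0.4903 -0.3715 -0.0467] head 0.4498 
clock: 0.72
position: [0.3535, -0.3443, 0.2685]
ee_rot: [0.0, 0.975, 0.223, 0.0]
contact_force: [-0.4, 0.3, -0.2]
width: 0.0855
gripper_force: 0.0
clock: 1.13
position: [0.4566, -0.1722, 0.2837]
ee_rot: [0.0, 0.975, 0.223, 0.0]
contact_force: [-0.1, -0.1, -0.4]
width: 0.0857
gripper_force: 0.0
rel [ 0.154  -0.1502 -0.0164] head 0.4496
```

```bash
python3 steer.py '.031 -.030 -.003 0;.031 -.030 -.003 0;.031 -.030 -.003 0;.031 -.030 -.003 0;.031 -.030 -.003 0'
python3 steer.py '0 0 0 .12;0 0 0 .12;0 0 0 .12;0 0 0 .12;0 0 0 .12' >/dev/null
python3 - <<'E'
from h import *
c=snap("wrist","w1.png");rel((.53,.03,.30))
E
```

```text
clock: 1.55
position: [0.5279, 0.0232, 0.298]
ee_rot: [0.0, 0.975, 0.223, 0.0]
contact_force: [0.7, -0.2, 0.0]
width: 0.0853
gripper_force: 0.0
rel [ 0.001  -0.009  -0.0023] head -0.1593
```

View pics/w1.png

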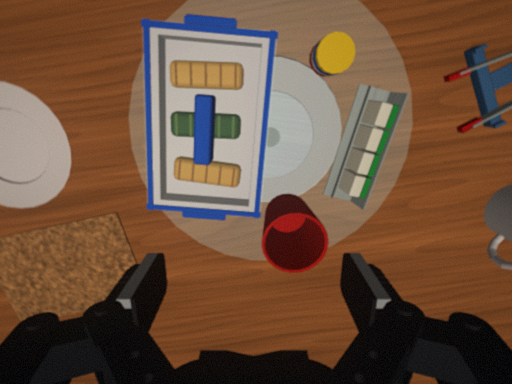

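The wrist view is clear. The lid frame spans (145,20) to (277,217), the blue grip is at (204,130), and the green roll lies under it in the middle at (206,125). The golds are at (206,75) and (207,172). The cup at (294,235) is near the dish's lower right corner, and the saucer, mat and tongs are at the edges. I'll move closer for a second view and triangulate.

```bash
cat > m1.py <<'E'
from h import *
import pickle,sys
c=snap("wrist",sys.argv[1]+".png");pickle.dump(c,open(sys.argv[1]+".pkl","wb"))
for b in blobs(c,(105,120,60),(125,255,255),60): print(b)
E
python3 - <<'E'
import cv2,pickle
from h import *
c=snap("wrist");pickle.dump(c,open("w1.pkl","wb"))
for b in blobs(c,(105,120,60),(125,255,255),60): print(b)
E
python3 steer.py '.02 -.02 0 0.02;.02 -.02 0 .02;.02 -.02 0 .02;0.01 -.01 0 0;0 0 0 0'
python3 steer.py '0 0 0 0;0 0 0 0'>/dev/null
python3 m1.py w2
```

```text
(3617, array([204.4, 101.9]), ((200.45388793945312, 117.0763168334961), (135.8459930419922, 201.5161895751953), 4.5739216804504395))
(109, array([478. ,  52.7]), ((477.748291015625, 52.47930908203125), (16.526050567626953, 11.875503540039062), 85.2363510131836))
(560, array([492.9,  81.1]), ((498.2150573730469, 83.41709899902344), (44.28183364868164, 36.13804626464844), 75.25643920898438))
(1183, array([202.4, 129.4]), ((202.21629333496094, 129.8154296875), (18.490209579467773, 68.21157836914062), 2.7927021980285645))
clock: 2.48
position: [0.6112, 0.0792, 0.2968]
ee_rot: [-0.0, 0.995, -0.103, 0.0]
contact_force: [-0.5, 0.1, 0.4]
width: 0.0855
gripper_force: 0.0
(2952, array([268.5, 166.7]), ((271.5, 179.0), (178.0, 125.0), 90.0))
(66, array([369.8, 113.3]), ((370.6928405761719, 113.82015991210938), (7.910578727722168, 29.427352905273438), 10.124671936035156))
(976, array([268.7, 193.4]), ((269.0243835449219, 194.00057983398438), (17.06809425354004, 62.12785720825195), 1.3971810340881348))
```

```bash
cat > m2.py <<'E'
from h import *
import pickle
np.set_printoptions(precision=4,suppress=True)
C=[pickle.load(open(f"w{i}.pkl","rb")) for i in(1,2)]
G=[];F=[]
for c in C:
    m=cv2.inRange(c["hsv"],(105,120,60),(125,255,255))
    n,l,st,ce=cv2.connectedComponentsWithStats(m)
    o=sorted(range(1,n),key=lambda i:-st[i,4])
    g,f=[],[]
    f0=max(range(1,n),key=lambda i:st[i,2]*st[i,3])
    g0=[i for i in o if i!=f0 and abs(ce[i]-ce[f0])[0]<40 ][0]
    for k,out in((g0,g),(f0,f)):
        P=np.argwhere(l==k)[:,::-1].astype(float)
        for d in[(-1,-.9),(1,-.9),(1,.9),(-1,.9)]: out.append(P[np.argmax(P@np.array(d))])
    G.append(g);F.append(f);print(g,f)
for nm,X in(("grip",G),("frame",F)):
    pts=[]
    for k in range(4):
        p,e=tri([(C[0],X[0][k]),(C[1],X[1][k])]);pts.append(p);print(nm,p,round(e[0],4))
    P=np.array(pts);print(" mean",P.mean(0),"head",np.arctan2(*((P[0]+P[1]-P[2]-P[3])[1::-1])),"len",np.linalg.norm((P[0]+P[1]-P[2]-P[3])/2),"wid",np.linalg.norm((P[0]+P[3]-P[1]-P[2])/2))
E
python3 m2.py
```

```text
[array([195.,  96.]), array([211.,  97.]), array([209., 162.]), array([194., 162.])] [array([140.,  21.]), array([275.,  32.]), array([260., 215.]), array([147., 208.])]
[array([262., 166.]), array([276., 164.]), array([274., 224.]), array([261., 223.])] [array([209.,  98.]), array([334., 101.]), array([318., 264.]), array([212., 262.])]
grip [0.6141 0.0652 0.1034] 0.0004
grip [0.6111 0.0505 0.0954] 0.0
grip [0.5473 0.0648 0.1062] 0.0008
grip [0.5501 0.0798 0.1044] 0.0003
 mean [0.5807 0.0651 0.1023] head -0.22259644641097917 len 0.06575948917484171 wid 0.01545923147620646
frame [0.6921 0.1065 0.0818] 0.0004
frame [ 0.6619 -0.023   0.0795] 0.0001
frame [0.4703 0.0215 0.0813] 0.0001
frame [0.5005 0.1523 0.0811] 0.0002
 mean [0.5812 0.0643 0.0809] head -0.2314203624656153 len 0.1968578669168159 wid 0.13362689601950867
```

Run:
```python
from h import *
import pickle
np.set_printoptions(precision=4,suppress=True)
a=snap("scene");b=snap("side");pickle.dump((a,b),open("ab.pkl","wb"))
for c,x,y in((b,296,275),(b,350,290),(b,296,330),(a,273,168),(a,230,160),(a,273,150)):
    P=c["hsv"][y-4:y+5,x-4:x+5].reshape(-1,3);print(P.mean(0),P.std(0))
C=[pickle.load(open(f"w{i}.pkl","rb")) for i in(1,2)]
# cup rim: red blobs
for c in C:
    for x in blobs(c,(0,130,40),(8,255,255),300)+blobs(c,(172,130,40),(180,255,255),300): print("cup",x)
# saucer
for n,c,roi in(("a",a,(290,160,360,205)),("b",b,(180,245,258,295))):
    m=cv2.inRange(c["hsv"],(0,0,120),(180,60,255));z=np.zeros_like(m);x0,y0,x1,y1=roi;z[y0:y1,x0:x1]=m[y0:y1,x0:x1]
    P=cv2.findNonZero(z)[:,0];h=cv2.convexHull(P)[:,0]
    W=np.array([plane(c,p,.016) for p in h])
    ce,r=cv2.minEnclosingCircle(W[:,:2].astype(np.float32));print(n,"saucer",ce,r,plane(c,cv2.fitEllipse(h)[0],.016))
```

```text
[ 14.9012 135.8148 143.0741] [ 0.3372  1.8197 10.8078]
[ 13.2593 158.8025 139.4815] [0.4382 1.2998 5.4572]
[ 13.1481 158.8395 137.0741] [0.3884 1.9592 3.0053]
[ 14.9753 119.8889 149.6173] [0.4963 2.6574 6.0381]
[ 13.6296 146.7407 145.0988] [0.5316 3.6372 2.9798]
[ 13.679  143.0494 144.9259] [0.7171 8.8456 3.2386]
cup (3756, array([293.4, 235.6]), ((296.06549072265625, 234.00872802734375), (66.47834014892578, 77.18360900878906), 7.594644546508789))
cup (1463, array([336.1, 274.2]), ((339.576904296875, 276.8846435546875), (54.28468704223633, 75.6756820678711), 19.653823852539062))
a saucer (0.5845768451690674, 0.29860177636146545) 0.13367512822151184 [0.5914 0.296  0.016 ]
b saucer (0.5919669270515442, 0.3424854576587677) 0.08404358476400375 [0.592  0.3488 0.016 ]
```

```bash
python3 - <<'E'
from h import *
import pickle
np.set_printoptions(precision=4,suppress=True)
a,b=pickle.load(open("ab.pkl","rb"))
for n,c,roi,t in(("b",b,(255,235,340,318),147),("a",a,(236,145,312,190),133)):
    S=cv2.GaussianBlur(c["hsv"],(3,3),0)
    m=cv2.inRange(S,(12,90,90),(18,t,200));z=np.zeros_like(m);x0,y0,x1,y1=roi;z[y0:y1,x0:x1]=m[y0:y1,x0:x1]
    z=cv2.morphologyEx(cv2.morphologyEx(z,cv2.MORPH_CLOSE,np.ones((3,3))),cv2.MORPH_OPEN,np.ones((5,5)))
    cn=max(cv2.findContours(z,0,2)[0],key=cv2.contourArea)[:,0]
    W=np.array([plane(c,p,.004)[:2] for p in cn],np.float32);print(n,"mat",cv2.minAreaRect(W),np.round(cv2.boxPoints(cv2.minAreaRect(W)),4).tolist())
for n,c,roi in(("a",a,(296,164,352,197)),("b",b,(180,245,258,295))):
    m=cv2.inRange(c["hsv"],(0,0,120),(180,60,255));z=np.zeros_like(m);x0,y0,x1,y1=roi;z[y0:y1,x0:x1]=m[y0:y1,x0:x1]
    cn=max(cv2.findContours(z,0,2)[0],key=cv2.contourArea)
    W=np.array([plane(c,p,.016)[:2] for p in cn[:,0]],np.float32);print(n,"saucer",cv2.minEnclosingCircle(W),cv2.fitEllipse(W))
E
python3 -c "
from h import *
import numpy as np
rel((.581,.0645,.135),-.23)"
```

```text
b mat ((0.3931102752685547, 0.3410796523094177), (0.1551828384399414, 0.22668097913265228), 3.943908452987671) [[0.30790001153945923, 0.4487999975681305], [0.32350000739097595, 0.22269999980926514], [0.478300005197525, 0.23330000042915344], [0.4627000093460083, 0.4595000147819519]]
a mat ((0.39196574687957764, 0.34049177169799805), (0.15647761523723602, 0.22784627974033356), 3.992175340652466) [[0.3059999942779541, 0.4487000107765198], [0.32179999351501465, 0.22139999270439148], [0.4778999984264374, 0.23229999840259552], [0.46209999918937683, 0.4596000015735626]]
a saucer ((0.5907696485519409, 0.34667226672172546), 0.08576321601867676) ((0.5901804566383362, 0.3462592661380768), (0.1663467437028885, 0.1668676882982254), 22.301002502441406)
b saucer ((0.5919442176818848, 0.3425357937812805), 0.08401551842689514) ((0.5921473503112793, 0.343101441860199), (0.16335293650627136, 0.16552187502384186), 87.92251586914062)
rel [-0.0238  0.0179  0.1631] head -0.2103 turn [np.float64(0.0197), np.float64(3.1613)]
```

```bash
python3 steer.py '-.012 .009 .03 .02;-.012 .009 .033 0;0 0 .033 0;0 0 .033 0;0 0 .033 0' .05
python3 steer.py '0 0 0 0;0 0 0 0' >/dev/null
python3 -c "
from h import *
print(manip.get_state()['qpos'])
rel((.581,.0645,.106),-.23)"
```

```text
clock: 3.22
position: [0.5807, 0.0647, 0.1354]
ee_rot: [-0.0, 0.993, -0.115, 0.001]
contact_force: [0.8, -0.2, 0.1]
width: 0.0497
gripper_force: 0.0
[-7.57721620e-03  3.78413483e-01  1.66203542e+00 -1.58223270e-04
  1.10473033e+00  1.79376501e+00]
rel [0.0011 0.0002 0.029 ] head -0.2305 turn [np.float64(-0.0005), np.float64(3.1411)]
```

```bash
python3 steer.py '.001 0 .015 0;0 0 .014 0;0 0 0 0' >/dev/null
python3 steer.py '0 0 0 0;0 0 0 0;0 0 0 0;0 0 0 0;0 0 0 0' 0.0 60
python3 steer.py '0 0 0 0;0 0 0 0;0 0 0 0' - 60
```

```text
clock: 4.05
position: [0.584, 0.0651, 0.1091]
ee_rot: [-0.0, 0.993, -0.115, 0.002]
contact_force: [0.2, 0.1, 6.4]
width: 0.0169
gripper_force: 60.4
clock: 4.3
position: [0.5839, 0.0651, 0.1091]
ee_rot: [-0.0, 0.993, -0.115, 0.002]
contact_force: [-0.4, 0.7, 7.0]
width: 0.0166
gripper_force: 60.4
```

```bash
python3 steer.py '0 0 -.005 0;0 0 -.005 0;0 0 -.005 0;0 0 -.005 0;0 0 -.005 0'
python3 steer.py '0 0 -.01 0;0 0 -.015 0;0 0 -.02 0;0 0 -.02 0;0 0 -.02 0'
python3 steer.py '0 0 -.02 0;0 0 0 0;0 0 0 0'
python3 - <<'E'
from h import *
c=snap("scene","s2.png")
I=cv2.imread("pics/s2.png")[130:280,190:370];cv2.imwrite("pics/s2c.png",cv2.resize(I,None,fx=4,fy=4,interpolation=2))
rel((.3925,.3408,.2),1.64)
E
```

```text
clock: 4.72
position: [0.5828, 0.065, 0.1327]
ee_rot: [0.0, 0.993, -0.115, 0.0]
contact_force: [0.1, 0.2, -1.9]
width: 0.0166
gripper_force: 59.6
clock: 5.13
position: [0.5822, 0.0651, 0.2188]
ee_rot: [0.0, 0.993, -0.115, 0.0]
contact_force: [0.5, 0.1, -1.4]
width: 0.0168
gripper_force: 59.6
clock: 5.38
position: [0.5829, 0.0651, 0.2385]
ee_rot: [-0.0, 0.993, -0.115, 0.002]
contact_force: [-0.5, -0.2, -1.8]
width: 0.0166
gripper_force: 59.7
rel [-0.2474 -0.2252  0.0368] head -0.2301 turn [np.float64(-1.8701), np.float64(1.2714)]
```

View pics/s2c.png

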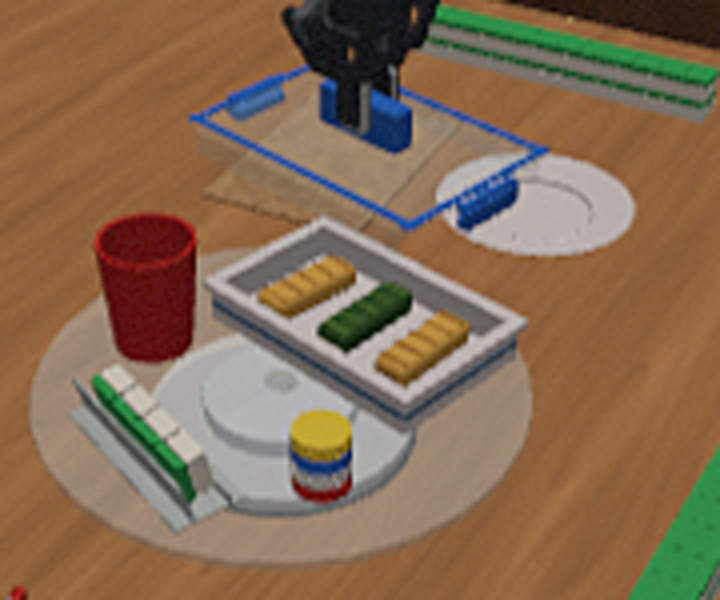

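The crop shows the lid off cleanly and level in the gripper. All three rolls and the dish are undisturbed. I'll carry the lid to the mat.

```bash
python3 steer.py '-.015 -.013 0 0;-.027 -.025 0 0;-.027 -.025 0 0;-.027 -.025 0 0;-.027 -.025 0 0' >/dev/null
python3 steer.py '-.027 -.025 .006 0;-.027 -.025 .006 0;-.027 -.025 .006 0;-.027 -.025 .006 0;-.016 -.013 .006 0' >/dev/null
python3 steer.py '0 0 0 -.12;0 0 0 -.125;0 0 0 -.125;0 0 0 -.125;0 0 0 -.125' >/dev/null
python3 steer.py '0 0 0 -.125;0 0 0 -.125;0 0 0 -.125;0 0 0 -.125;0 0 0 -.125' >/dev/null
python3 steer.py '0 0 0 -.125;0 0 0 -.125;0 0 0 -.125;0 0 0 -.125;0 0 0 -.125'
python3 steer.py '0 0 0 0;0 0 0 0' >/dev/null
python3 - <<'E'
from h import *
np.set_printoptions(precision=4,suppress=True)
c=snap("wrist","w3.png");rel((.3925,.3408,.14),1.64)
p,M=tool()
for b in blobs(c,(105,120,60),(125,255,255),60):
    print(b[0],b[1],b[2]); B=cv2.boxPoints(b[2])
    print(np.array([M.T@(plane(c,u,p[2]-.029)-p) for u in B]).tolist())
E
```

```text
clock: 7.52
position: [0.3924, 0.3408, 0.2049]
ee_rot: [-0.0, 0.68, 0.733, -0.002]
contact_force: [0.6, 0.0, -1.1]
width: 0.0168
gripper_force: 59.7
rel [-0.0002 -0.0003  0.0657] head 1.6368 turn [np.float64(-0.0032), np.float64(3.1384)]
11415 [253.4 110.2] ((253.5, 164.5), (259.0, 297.0), 90.0)
[[0.10504266792193968, -0.06672531018392293, 0.029005018085357118], [0.10509888866654049, 0.06478637137899998, 0.02875150814029325], [-0.03006146567670491, 0.08566602553340819, 0.02887036743831546], [-0.030521568074352672, -0.08740032490764303, 0.029204435199456227]]
5265 [253.1 266.2] ((253.0, 267.0), (144.0, 38.0), 90.0)
[[0.03044406045549827, -0.010953172994237145, 0.028985346634618197], [0.030476802201745968, 0.008803912054566647, 0.028947233072965976], [-0.06300240824610001, 0.010697902756774567, 0.029053617732732], [-0.06307734274852585, -0.012731716836032868, 0.029098858513331743]]
89 [156.  378.8] ((156.25001525878906, 379.2500305175781), (7.77817440032959, 14.142135620117188), 45.0)
[[-0.09792190045429866, -0.06924115815049339, 0.029248776766644616], [-0.08938182150385522, -0.06187658514177991, 0.02922453151771821], [-0.09402343496801129, -0.05875560067319852, 0.029223980546161592], [-0.10269215889904595, -0.06613220130287152, 0.029248400402631703]]
88 [350.5 378.7] ((350.0000305175781, 379.0000305175781), (14.142135620117188, 7.071067810058594), 45.0)
[[-0.09316968528193253, 0.05693901526498597, 0.02900001380915642], [-0.08894043307791101, 0.05975801707489303, 0.02898960288138338], [-0.0974080280687207, 0.06710193919119758, 0.028985417217595094], [-0.10175353888128712, 0.06429535656247878, 0.02899594106002724]]
```

View pics/w3.png

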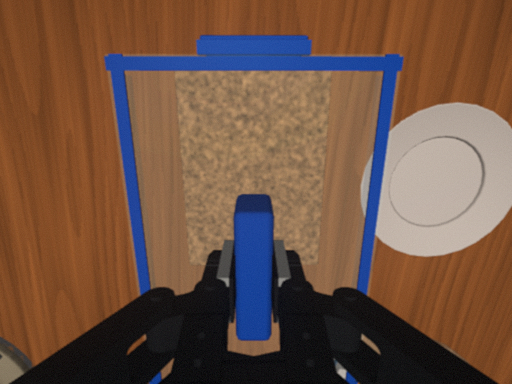

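The wrist view shows the lid framed level over the mat, with the front clip at (254,45) and the mat between (177,70) and (330,70) down to about (254,265). The saucer is clear at (438,180). I'll descend.

```bash
python3 - <<'E'
from h import *
c=snap("wrist")
T=plane(c,(253.5,70),.004);B=plane(c,(254.5,265),.004);print(T,B,(T+B)/2)
E
python3 steer.py '.0025 .001 .02 -.003;0 0 .03 0;0 0 .03 0;0 0 .03 0;0 0 .02 0'
python3 steer.py '0 0 .007 0;0 0 0 0;0 0 0 0;0 0 0 0'
```

```text
[0.3852255  0.44394252 0.004     ] [0.40114943 0.22564892 0.004     ] [0.39318747 0.33479572 0.004     ]
clock: 8.2
position: [0.393, 0.3431, 0.0741]
ee_rot: [-0.0, 0.682, 0.731, -0.002]
contact_force: [-0.2, -0.1, -1.7]
width: 0.0163
gripper_force: 59.6
clock: 8.53
position: [0.3955, 0.3448, 0.0711]
ee_rot: [0.0, 0.681, 0.732, 0.001]
contact_force: [0.3, 1.1, -0.7]
width: 0.0165
gripper_force: 59.6
```

Run:
```python
from h import *
s=manip.get_state();print(s["position"],s["contact_force"],s["moment"],s["ee_rot"])
c=snap("side","d3.png");s=manip.get_state();print(s["position"],s["contact_force"])
I=cv2.imread("pics/d3.png")[150:330,190:390];cv2.imwrite("pics/d3c.png",cv2.resize(I,None,fx=3,fy=3,interpolation=2))
```

```text
[0.39550981 0.34484395 0.07111619] [ 0.27592037  1.12158176 -0.65353465] [ 0.06973903 -0.01914283 -0.03281945] [3.95220479e-04 6.81362211e-01 7.31944823e-01 1.46901478e-03]
[0.39551719 0.3448525  0.07126716] [-0.38971696 -0.46201224 -0.78642686]
```

View pics/d3c.png

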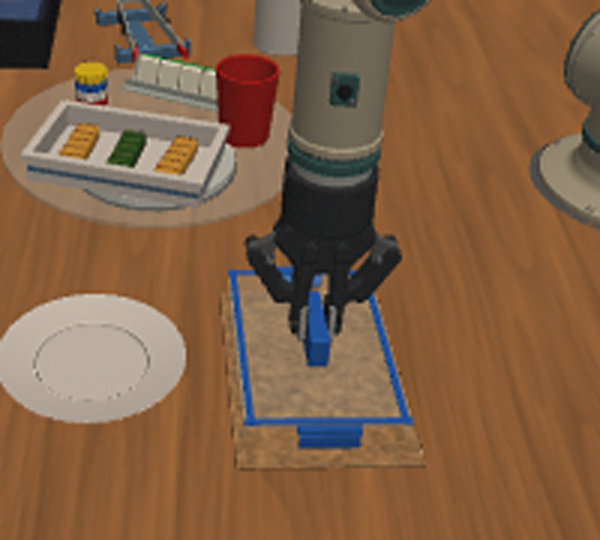

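The crop shows the lid over the mat, still looking about 10 mm above it, with the near clip at (330,435) inside the mat's edge at 465. I'll continue down in small steps, watching force.

```bash
python3 steer.py '0 0 .004 0;0 0 0 0;0 0 0 0' | sed -n 2,4p
python3 steer.py '0 0 .003 0;0 0 0 0;0 0 0 0' | sed -n 2,4p
```

```text
position: [0.3944, 0.3441, 0.0661]
ee_rot: [0.0, 0.681, 0.732, 0.0]
contact_force: [0.4, 0.2, -1.8]
position: [0.3942, 0.344, 0.0626]
ee_rot: [-0.0, 0.681, 0.732, -0.0]
contact_force: [0.7, 0.2, -1.5]
```

```bash
python3 steer.py '0 0 .003 0;0 0 0 0;0 0 0 0' | sed -n 2,4p
python3 steer.py '0 0 .003 0;0 0 0 0;0 0 0 0' | sed -n 2,4p
```

```text
position: [0.3942, 0.3439, 0.0595]
ee_rot: [-0.0, 0.681, 0.732, -0.0]
contact_force: [-0.4, 0.0, -1.7]
position: [0.3948, 0.3443, 0.0571]
ee_rot: [0.0, 0.681, 0.732, 0.0]
contact_force: [0.0, -0.4, 2.8]
```

```bash
python3 steer.py '0 0 0 0;0 0 0 0;0 0 0 0;0 0 0 0' .05 20 | sed -n 2,6p
python3 steer.py '0 0 -.02 0;0 0 -.04 0;0 0 -.04 0;0 0 -.04 0;0 0 -.03 0' | sed -n 2,3p
python3 - <<'E'
from h import *
np.set_printoptions(precision=4,suppress=True)
b=snap("side");a=snap("scene")
for c,roi in((b,(255,230,345,320)),(a,(230,140,320,195))):
    for x in blobs(c,(105,110,50),(125,255,255),100,roi): 
        W=np.array([plane(c,u,.026) for u in cv2.boxPoints(x[2])]);print(x[0],x[1],plane(c,x[1],.04));
print(manip.get_state()["qpos"]); rel((.50,-.345,.25),None)
E
```

```text
position: [0.3943, 0.344, 0.0566]
ee_rot: [0.0, 0.681, 0.732, -0.0]
contact_force: [1.1, 0.8, 0.1]
width: 0.05
gripper_force: 0.0
position: [0.3949, 0.3445, 0.23]
ee_rot: [0.0, 0.681, 0.732, 0.002]
577 [295. 276.] [0.3964 0.3903 0.04  ]
190 [294.3 263.1] [0.3949 0.3412 0.04  ]
105 [274.4 159.7] [0.3926 0.3469 0.04  ]
[ 0.5846  0.2102  1.6488 -0.0001  1.2702  0.5125]
rel [-0.6965  0.053  -0.021 ] head 1.6429
```

```bash
python3 -c "
from h import *
rel((.590,-.365,.25),1.80)"
python3 steer.py '-.015 .004 0 0;-.035 .009 -.002 0;-.041 .01 -.002 0;-.041 .01 -.002 0;-.041 .01 -.002 0' .085 >/dev/null
python3 steer.py '-.04 .01 -.002 0;-.04 .01 -.002 0;-.04 .01 -.002 0;-.04 .01 -.002 0;-.04 .01 -.002 0' >/dev/null
python3 steer.py '-.04 .01 0 0;-.04 .01 0 0;-.04 .01 0 0;-.04 .01 0 0;-.04 .01 0 0' | sed -n 1,2p
python3 -c "
from h import *
rel((.590,-.365,.25),1.80)"
```

```text
rel [-0.723   0.1413 -0.0202] head 1.6429 turn [np.float64(-0.1571), np.float64(2.9845)]
clock: 11.68
position: [0.5775, -0.2174, 0.2434]
rel [-0.1481  0.0019 -0.0068] head 1.6424 turn [np.float64(-0.1576), np.float64(2.984)]
```

```bash
python3 steer.py '-.03 0 0 0;-.03 0 0 -.05;0 0 0 -.05;0 0 0 -.05;0 0 0 0' >/dev/null
python3 steer.py '0 0 0 0' >/dev/null; python3 m1.py w4
python3 steer.py '-.035 .0 0 0;-.035 0 0 0;0 0 0 0;0 0 0 0' | sed -n 1,3p
python3 m1.py w5
python3 - <<'E'
import pickle
from h import *
for i in(4,5):
    c=pickle.load(open(f"w{i}.pkl","rb"))
    print([x for x in blobs(c,(0,130,50),(8,255,255),30)])
rel((.59,-.365,.25),1.8)
E
```

```text
(12094, array([445.2, 237.7]), ((446.4397277832031, 237.49465942382812), (147.2197723388672, 93.22008514404297), 9.841131210327148))
(388, array([346.7, 337.9]), ((347.29998779296875, 342.10003662109375), (12.649110794067383, 51.86135482788086), 18.434947967529297))
(231, array([421.2, 379.1]), ((422.5, 378.0), (10.0, 27.0), 90.0))
clock: 12.57
position: [0.5975, -0.3446, 0.2438]
ee_rot: [-0.0, 0.625, 0.78, -0.0]
(13486, array([443.1, 182.5]), ((442.7591857910156, 201.05276489257812), (146.8251953125, 148.93008422851562), 10.359052658081055))
(1007, array([452.8, 310.6]), ((450.03863525390625, 311.0548095703125), (101.09318542480469, 19.08169174194336), 9.819300651550293))
(769, array([343.5, 330.3]), ((346.635986328125, 328.06927490234375), (22.735416412353516, 48.13083267211914), 17.525569915771484))
[(54, array([355.9,   1.2]), ((356.0, 1.5), (3.0, 20.0), 90.0)), (150, array([271.2, 137. ]), ((271.5, 138.5), (25.0, 7.0), 90.0)), (145, array([212.8, 140.7]), ((212.67306518554688, 142.8654022216797), (25.10286521911621, 7.648529529571533), 78.69007110595703))]
[(162, array([272. ,  65.9]), ((272.5, 68.5), (27.0, 7.0), 90.0)), (163, array([209.4,  70.9]), ((209.13397216796875, 73.38113403320312), (28.19614601135254, 7.985836982727051), 79.3803482055664))]
rel [-0.0195 -0.0118 -0.006 ] head 1.7918 turn [np.float64(-0.0082), np.float64(3.1334)]
```

View pics/w5.png

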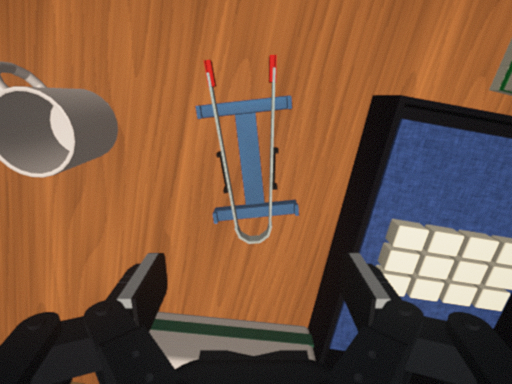

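The wrist view shows the whole tongs: red tips at (209,71) and (272,66), sleeves near (225,170) and (275,168), bow at (253,238). The mug is at left, (60,130), and the tile case at right.

Run:
```python
import pickle
from h import *
np.set_printoptions(precision=4,suppress=True)
C=[pickle.load(open(f"w{i}.pkl","rb")) for i in(4,5)]
tp=[]
for k in(0,1):
    o=[]
    for c in C:
        B=[x for x in blobs(c,(0,130,50),(8,255,255),100)]
        o.append((c,B[k][1]))
    p,e=tri(o);tp.append(p);print("tip",p,e[0])
m=(tp[0]+tp[1])/2;d=tp[0]-tp[1];h=np.arctan2(d[1],d[0])+np.pi/2;print(m,np.linalg.norm(d),h)
# dark sleeves
for c,roi in((C[0],(190,190,310,290)),(C[1],(205,130,290,205))):
    for x in blobs(c,(0,0,0),(180,255,45),12,roi): print("slv",x[0],x[1],plane(c,x[1],.025))
c=C[1]
W=[plane(c,u,.025) for u in((253,242),(222,171.5),(275.5,168.5))];print("bow",W)
b=W[0];mt=(plane(c,(209.4,70.9),.025)+plane(c,(272,65.9),.025))/2;print(mt,np.arctan2(*(mt-b)[1::-1]),np.linalg.norm(mt-b))
# bars
for u in((248.5,106),(257,212)):print("bar",plane(c,u,.02))
```

```text
tip [ 0.5915 -0.235   0.0312] 4.278856625432153e-06
tip [ 0.5299 -0.2534  0.028 ] 3.470563472451724e-05
[ 0.5607 -0.2442  0.0296] 0.06435198424694516 1.861553808518863
slv 12 [274.5 209.5] [ 0.6162 -0.3182  0.025 ]
slv 13 [273.5 241.2] [ 0.6251 -0.3592  0.025 ]
slv 12 [275.1 150.2] [ 0.6159 -0.3186  0.025 ]
slv 12 [274.3 185.6] [ 0.625 -0.359  0.025]
bow [array([ 0.6167, -0.4356,  0.025 ]), array([ 0.5623, -0.3558,  0.025 ]), array([ 0.6214, -0.3389,  0.025 ])]
[ 0.5605 -0.2439  0.025 ] 1.8557115875952457 0.19979996899313118
bar [ 0.5765 -0.2788  0.02  ]
bar [ 0.6131 -0.3975  0.02  ]
```

```bash
python3 -c "
from h import *
rel((.591,-.347,.08),1.858)"
python3 steer.py '0 0 .03 -.033;0 0 .034 -.033;0 0 .034 0;0 0 .034 0;0 0 .03 0' .085 >/dev/null
python3 steer.py '0 0 0 0;0 0 0 0' >/dev/null
python3 -c "
from h import *
rel((.591,-.347,.030),1.858)"
```

```text
rel [-0.0024 -0.0068  0.164 ] head 1.7918 turn [np.float64(-0.0662), np.float64(3.0754)]
rel [-0.0038 -0.0067  0.0516] head 1.8597 turn [np.float64(0.0017), np.float64(3.1433)]
```

```bash
python3 steer.py '-.0035 -.0065 0 0;0 0 .02 0;0 0 .02 0;0 0 .012 0;0 0 0 0' | sed -n 2,4p
python3 steer.py '0 0 0 0;0 0 0 0' .060 40| sed -n 2,6p
python3 steer.py '0 0 0 0;0 0 0 0;0 0 0 0' .054 40| sed -n 2,6p
```

```text
position: [0.5914, -0.3486, 0.0303]
ee_rot: [-0.001, 0.598, 0.801, -0.0]
contact_force: [-0.6, 0.4, -0.2]
position: [0.5932, -0.3497, 0.0326]
ee_rot: [0.002, 0.598, 0.801, -0.0]
contact_force: [-0.6, -0.9, 1.0]
width: 0.0632
gripper_force: 0.0
position: [0.5937, -0.3498, 0.034]
ee_rot: [0.003, 0.598, 0.801, -0.0]
contact_force: [-1.3, 1.2, 5.8]
width: 0.0542
gripper_force: 8.2
```

```bash
python3 steer.py '0 0 -.006 0;0 0 -.01 0;0 0 -.02 0;0 0 -.03 0;0 0 -.03 0' | sed -n 2,6p
python3 steer.py '0 0 -.03 0;0 0 -.03 0;0 0 0 0;0 0 0 0' .052 40| sed -n 1,6p
cat > tips.py <<'E'
# tip midpoint in tool frame from scene+wrist, and pitch
from h import *
np.set_printoptions(precision=4,suppress=True)
p,M=tool();w=snap("wrist");out=[]
B=sorted([x for x in blobs(w,(0,130,50),(8,255,255),60) if x[1][1]<200 and 150<x[1][0]<350],key=lambda x:x[1][0])
for x in B:print("w",x[0],x[1])
for n in("scene","side"):
    c=snap(n)
    q=proj(c,p+M@np.array([.105,0,.003]))
    bb=[x for x in blobs(c,(0,120,40),(9,255,255),4) if np.hypot(*(x[1]-q))<35 and x[0]<150]
    print(n,q,[(x[0],x[1]) for x in bb])
    if len(bb)==2 and len(B)==2:
        bb.sort(key=lambda x:-(M.T@(plane(c,x[1],p[2])-p))[1]);B2=sorted(B,key=lambda x:-(M.T@(plane(w,x[1],p[2])-p))[1])
        t=[tri([(w,B2[k][1]),(c,bb[k][1])]) for k in(0,1)]
        m=(t[0][0]+t[1][0])/2;print(" tip mid",m,"res",t[0][1][0],t[1][1][0],"tool",M.T@(m-p),"gap+6",np.linalg.norm(t[0][0]-t[1][0]))
E
python3 tips.py
```

```text
position: [0.5918, -0.3485, 0.1279]
ee_rot: [-0.001, 0.598, 0.801, -0.0]
contact_force: [0.2, 0.7, -0.3]
width: 0.0539
gripper_force: 6.4
clock: 14.78
position: [0.5933, -0.3496, 0.1904]
ee_rot: [0.003, 0.598, 0.801, -0.0]
contact_force: [0.6, -0.4, -2.0]
width: 0.0524
gripper_force: 7.6
w 947 [191.7  25.3]
w 953 [312.7  25.2]
scene [196.8736 232.7634] [(11, array([189.1, 227.4])), (35, array([208.9, 234.4]))]
 tip mid [ 0.5657 -0.2482  0.1913] res 0.00284133141469453 0.0029126857745861404 tool [ 0.105   0.0024 -0.0014] gap+6 0.04432672404770902
side [243.047  129.2265] [(15, array([249.6, 130.9])), (9, array([237.8, 132.6]))]
 tip mid [ 0.5615 -0.2482  0.177 ] res 0.0009335662090146326 0.0005621106914036705 tool [ 0.1063 -0.0018  0.0129] gap+6 0.047295774829337105
```

```bash
python3 -c "
from h import *
rel((.310,.336,.19),3.21)"
```

```text
rel [ 0.7359 -0.0754 -0.0029] head 1.8588 turn [np.float64(-1.3512), np.float64(1.7904)]
```

```bash
python3 steer.py '.012 -.001 0 0;.025 -.003 0 0;.036 -.004 0 0;.038 -.004 0 0;.038 -.004 0 0' .052 40 >/dev/null
python3 steer.py '.038 -.004 0 0;.038 -.004 0 0;.038 -.004 0 0;.038 -.004 0 0;.038 -.004 0 0' >/dev/null
python3 steer.py '.038 -.004 0 0;.038 -.004 0 0;.038 -.004 0 0;.038 -.004 0 0;.038 -.004 0 0' >/dev/null
python3 steer.py '.038 -.004 0 0;.038 -.004 0 0;.038 -.003 0 0;.038 -.002 0 0;.03 -.002 0 0' | sed -n 1,6p
python3 steer.py '.012 0 0 -.05;0 0 0 -.12;0 0 0 -.12;0 0 0 -.12;0 0 0 -.12' >/dev/null
python3 steer.py '0 0 0 -.12;0 0 0 -.12;0 0 0 -.12;0 0 0 -.12;0 0 0 -.12' >/dev/null
python3 steer.py '0 0 0 -.12;0 0 0 -.101;0 0 0 0;0 0 0 0' | sed -n 1,6p
python3 -c "
from h import *
rel((.310,.336,.10),3.21)"
```

```text
clock: 16.6
position: [0.3192, 0.3145, 0.1856]
ee_rot: [-0.001, 0.598, 0.802, -0.001]
contact_force: [1.6, 0.2, -1.5]
width: 0.0524
gripper_force: 7.6
clock: 17.77
position: [0.3175, 0.3237, 0.1858]
ee_rot: [-0.001, -0.033, 0.999, -0.001]
contact_force: [-0.1, 0.0, -1.2]
width: 0.052
gripper_force: 7.6
rel [0.0065 0.0128 0.0858] head -3.0758 turn [np.float64(6.2806), np.float64(-3.1442)]
```

```bash
python3 steer.py '.0065 .0128 .02 -.003;0 0 .03 0;0 0 .03 0;0 0 .02 0;0 0 0 0' .0545 40 | sed -n 2,6p
python3 steer.py '0 0 .003 0;0 0 .003 0;0 0 0 0' | sed -n 2,6p
python3 steer.py '0 0 .003 0;0 0 .003 0;0 0 0 0' | sed -n 2,6p
python3 -c "
from h import *
c=snap('side','d5.png');snap('wrist','w6.png')
I=cv2.imread('pics/d5.png')[180:340,230:450];cv2.imwrite('pics/d5c.png',cv2.resize(I,None,fx=3,fy=3,interpolation=2))"
```

```text
position: [0.3081, 0.3342, 0.0828]
ee_rot: [-0.004, -0.035, 0.999, -0.003]
contact_force: [-0.9, -1.3, -2.1]
width: 0.0545
gripper_force: 6.1
position: [0.312, 0.3371, 0.0814]
ee_rot: [0.001, -0.035, 0.999, 0.001]
contact_force: [0.4, 0.0, -0.2]
width: 0.0545
gripper_force: 6.1
position: [0.3114, 0.3366, 0.0748]
ee_rot: [0.0, -0.035, 0.999, 0.0]
contact_force: [0.2, -1.0, -1.6]
width: 0.0544
gripper_force: 6.1
```

View pics/d5c.png

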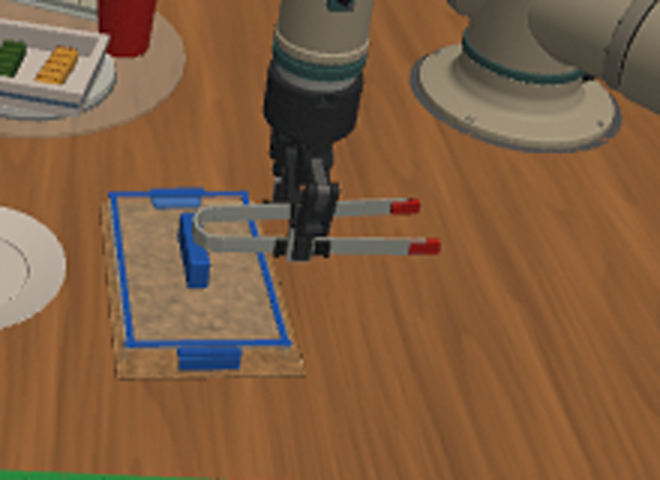

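The crop shows the tongs level, bow over the lid's ridge near (200,225), red tips at (405,207) and (425,246) pointing away from the lid. Level tongs held by a tool that only points down can't reach below the dish rim, so I'll pitch them tips-down in the pads by pressing the bow gently on the ridge, measuring the tips from the side camera.

```bash
cat > pitch.py <<'E'
from h import *
import sys
p,M=tool()
for n in sys.argv[1:]:
    c=snap(n);q=proj(c,p+M@np.array([.105,0,.003]))
    bb=[x for x in blobs(c,(0,120,40),(9,255,255),4) if np.hypot(*(x[1]-q))<45 and x[0]<200]
    if len(bb)<2: print(n,q,bb);continue
    bb=sorted(bb,key=lambda x:-x[0])[:2]
    u=(bb[0][1]+bb[1][1])/2
    o,v=ray(c,u);o=M.T@(o-p);v=M.T@v;t=o-v*o[1]/v[1]   # tool plane y=0
    print(n,[(x[0],x[1]) for x in bb],"tip tool x,z",t.round(4),"pitch",round(float(np.arctan2(t[2]-.006,t[0])),3),"tip world z",round(p[2]-t[2],4))
s=manip.get_state();print(s["clock"],s["position"].round(4),s["contact_force"].round(1))
E
python3 pitch.py side
python3 steer.py '0 0 .003 0;0 0 .003 0;0 0 0 0' | sed -n 2,4p
python3 steer.py '0 0 .003 0;0 0 .003 0;0 0 0 0' | sed -n 2,4p
python3 pitch.py side
```

```text
side [(50, array([371.6, 261.9])), (47, array([364.8, 248.6]))] tip tool x,z [0.1096 0.     0.0088] pitch 0.026 tip world z 0.066
18.8333 [0.3115 0.3366 0.0748] [-0.4 -0.4 -0.2]
position: [0.3113, 0.3365, 0.0682]
ee_rot: [-0.0, -0.036, 0.999, -0.0]
contact_force: [0.1, 0.4, -0.0]
position: [0.3112, 0.3364, 0.0621]
ee_rot: [-0.0, -0.036, 0.999, -0.0]
contact_force: [0.4, 0.7, -0.5]
side [(49, array([369.4, 269.7])), (44, array([362.7, 256.1]))] tip tool x,z [ 0.1083 -0.      0.0223] pitch 0.15 tip world z 0.0397
19.3833 [0.3113 0.3365 0.0623] [-1.  -0.3  1.2]
```

```bash
python3 steer.py '0 0 .003 0;0 0 .003 0;0 0 0 0' | sed -n 2,4p
python3 steer.py '0 0 .003 0;0 0 0 0;0 0 0 0' | sed -n 2,4p
python3 pitch.py side
```

```text
position: [0.3112, 0.3364, 0.0561]
ee_rot: [-0.0, -0.036, 0.999, -0.0]
contact_force: [0.5, 1.7, -0.3]
position: [0.3113, 0.3365, 0.0535]
ee_rot: [-0.0, -0.036, 0.999, -0.0]
contact_force: [0.2, -0.1, -0.3]
side [(45, array([367.6, 275.3])), (40, array([361.3, 261.7]))] tip tool x,z [ 0.1073 -0.      0.0331] pitch 0.247 tip world z 0.0204
19.9333 [0.3112 0.3365 0.0535] [ 0.5 -0.4 -0.2]
```

```bash
python3 steer.py '0 0 .0035 0;0 0 0 0;0 0 0 0' | sed -n 2,4p
python3 pitch.py side
python3 steer.py '0 0 -.015 0;0 0 -.03 0;0 0 -.03 0;0 0 -.03 0;0 0 -.03 0' .052 40| sed -n 2,6p
python3 steer.py '0 0 0 0;0 0 0 0' | sed -n 2,2p
python3 pitch.py side scene
python3 - <<'E'
from h import *
np.set_printoptions(precision=4,suppress=True)
b=snap("side")
for x in blobs(b,(105,110,50),(125,255,255),100,(255,230,345,320)): print(x[0],x[1],plane(b,x[1],.04))
rel((.557,-.038,.2),1.34)
E
```

```text
position: [0.3113, 0.3365, 0.05]
ee_rot: [-0.0, -0.036, 0.999, -0.0]
contact_force: [0.6, 0.0, 0.4]
side [(43, array([366.6, 277.5])), (40, array([360.6, 263.8]))] tip tool x,z [0.1063 0.     0.0371] pitch 0.285 tip world z 0.0128
20.2333 [0.3113 0.3365 0.05  ] [ 0.9 -0.4 -0.1]
position: [0.3109, 0.3363, 0.1864]
ee_rot: [-0.0, -0.036, 0.999, -0.0]
contact_force: [0.5, 0.1, -2.3]
width: 0.0522
gripper_force: 7.6
position: [0.3122, 0.3372, 0.1867]
side [(53, array([375.9, 234.5])), (47, array([369.6, 223.1]))] tip tool x,z [0.1067 0.     0.0348] pitch 0.264 tip world z 0.1519
scene [(103, array([269.2, 103.4])), (13, array([224.7, 124.9]))] tip tool x,z [ 0.0273  0.     -0.0115] pitch -0.57 tip world z 0.1982
20.9167 [0.3106 0.3359 0.1842] [-0.4 -1.2 -1. ]
581 [295.  276.1] [0.3964 0.3907 0.04  ]
189 [294.3 263.1] [0.3949 0.3412 0.04  ]
rel [-0.2193 -0.3904 -0.0161] head -3.0704 turn [np.float64(-4.4104), np.float64(-1.2688)]
```

```bash
python3 -c "
from h import *
rel((.570,.016,.215),1.34)"
python3 steer.py '0 0 -.01 .06;0 0 -.01 .12;0 0 -.01 .12;0 0 0 .12;0 0 0 .12' >/dev/null
python3 steer.py '0 0 0 .12;0 0 0 .12;0 0 0 .12;0 0 0 .12;0 0 0 .12' >/dev/null
python3 steer.py '0 0 0 .12;0 0 0 .12;0 0 0 .12;0 0 0 .12;0 0 0 .12' >/dev/null
python3 steer.py '0 0 0 .12;0 0 0 .01;0 0 0 0'  | sed -n 1,6p
python3 -c "
from h import *
print(manip.get_state()['qpos'])
rel((.570,.016,.215),1.34)"
```

```text
rel [-0.2361 -0.3375 -0.0312] head -3.0704 turn [np.float64(-4.4104), np.float64(-1.2688)]
clock: 22.47
position: [0.3108, 0.3361, 0.2137]
ee_rot: [0.0, 0.782, 0.623, -0.002]
contact_force: [-0.2, -0.1, -1.5]
width: 0.0522
gripper_force: 7.6
[ 6.72316205e-01  1.28692229e-01  1.80257778e+00 -8.37651427e-05
  1.21344730e+00  8.97919888e-01]
rel [-0.254   0.3242 -0.0012] head 1.3452 turn [np.float64(0.0052), np.float64(3.1468)]
```

```bash
python3 steer.py '-.012 .015 0 .005;-.02 .026 0 0;-.025 .032 0 0;-.025 .032 0 0;-.025 .032 0 0' >/dev/null
python3 steer.py '-.025 .032 0 0;-.025 .032 0 0;-.025 .032 0 0;-.025 .032 0 0;-.025 .032 0 0' >/dev/null
python3 steer.py '-.022 .027 0 0;0 0 0 0;0 0 0 0;0 0 0 0'  | sed -n 1,6p
cat > roll.py <<'E'
from h import *
import pickle,sys
np.set_printoptions(precision=4,suppress=True)
p,M=tool();c=snap("wrist",sys.argv[1]+".png");pickle.dump((c,p,M),open(sys.argv[1]+".pkl","wb"));print(p)
for x in blobs(c,(40,70,15),(85,255,150),150): print("green",x[0],x[1],x[2],plane(c,x[1],.065))
for x in blobs(c,(14,130,100),(24,255,255),300): print("gold",x[0],x[1],x[2][1],plane(c,x[1],.065))
for x in blobs(c,(0,130,50),(8,255,255),60): print("red",x[0],x[1],x[2])
E
python3 roll.py w7
```

```text
clock: 23.63
position: [0.5671, 0.0149, 0.2141]
ee_rot: [-0.001, 0.784, 0.62, -0.001]
contact_force: [0.0, 0.2, -1.8]
width: 0.0522
gripper_force: 7.6
[0.5671 0.0149 0.2141]
green 2645 [255.4 121.3] ((255.66062927246094, 121.87330627441406), (91.0396957397461, 30.44169807434082), 87.27368927001953) [0.5813 0.0713 0.065 ]
green 184 [510.4 254.7] ((510.0, 245.5), (93.0, 2.0), 90.0) [ 0.7997 -0.1134  0.065 ]
green 262 [268.1 323.4] ((268.63079833984375, 320.953857421875), (47.87740707397461, 10.666986465454102), 7.125016689300537) [ 0.5461 -0.1405  0.065 ]
gold 584 [322.3  89.4] (29.0, 21.0) [0.642  0.0839 0.065 ]
gold 485 [185.9  95.8] (29.0, 18.0) [0.5288 0.1053 0.065 ]
gold 392 [321.5 114. ] (18.0, 21.0) [0.6381 0.0643 0.065 ]
gold 642 [186.8 129.2] (36.0, 18.0) [0.5214 0.0785 0.065 ]
gold 388 [321.1 132.9] (18.0, 22.0) [0.6352 0.0485 0.065 ]
gold 366 [320.3 151.4] (17.0, 22.0) [0.6318 0.0325 0.065 ]
gold 403 [188.2 159.6] (24.0, 18.0) [0.5146 0.0524 0.065 ]
gold 899 [351.2 262.9] (41.33992004394531, 27.029945373535156) [ 0.6439 -0.0866  0.065 ]
red 936 [201.5  29.6] ((200.4952850341797, 34.391510009765625), (69.54299926757812, 19.11237907409668), 87.51044464111328)
red 962 [304.7  29.9] ((305.7105407714844, 34.44626998901367), (19.441463470458984, 69.68952941894531), 2.385944128036499)
red 6330 [127.7 252.7] ((131.3156280517578, 257.1087951660156), (77.50387573242188, 117.91165161132812), 55.885528564453125)
red 150 [331.7 234.8] ((333.47723388671875, 235.0564422607422), (10.50172233581543, 31.572704315185547), 78.31063079833984)
```

```bash
python3 steer.py '-.025 0 0 0;-.025 0 0 0;0 0 0 0;0 0 0 0'  | sed -n 2,2p
python3 roll.py w8 | grep -v gold
python3 - <<'E'
import pickle
from h import *
np.set_printoptions(precision=4,suppress=True)
P=[];
for n in("w7","w8"):
    c,p,M=pickle.load(open(n+".pkl","rb"))
    m=cv2.inRange(c["hsv"],(40,70,15),(85,255,150));k,l,st,ce=cv2.connectedComponentsWithStats(m)
    i=1+np.argmax(st[1:,4]);Q=np.argwhere(l==i)[:,::-1].astype(float)
    e=[Q[Q[:,1]<Q[:,1].min()+8].mean(0),Q[Q[:,1]>Q[:,1].max()-8].mean(0),ce[i]]
    # rim of dish: white-grey row extents skipped
    P.append((c,e))
for k in range(3):
    x,r=tri([(c,e[k]) for c,e in P]);print(["far","near","centroid"][k],x,r[0])
t=[tri([(c,e[k]) for c,e in P])[0] for k in(0,1)];d=t[0]-t[1];print("head",np.arctan2(d[1],d[0]),"mid",(t[0]+t[1])/2,np.linalg.norm(d))
E
```

```text
position: [0.5555, -0.0333, 0.2153]
[ 0.5555 -0.0333  0.2153]
green 3147 [255.4  59.8] ((254.9664306640625, 60.622764587402344), (102.92060089111328, 32.234310150146484), 88.60282135009766) [0.5812 0.0709 0.065 ]
green 163 [229.1 277.2] ((229.03997802734375, 277.2200012207031), (26.4457950592041, 6.081118583679199), 8.13010311126709) [ 0.508  -0.1237  0.065 ]
green 160 [256.7 280.7] ((256.8326721191406, 280.7272033691406), (26.16692543029785, 6.170170307159424), 7.765166282653809) [ 0.5348 -0.1343  0.065 ]
red 887 [201.3  30.9] ((200.20448303222656, 34.90814971923828), (70.60540771484375, 17.73461151123047), 87.61405944824219)
red 894 [304.5  31.1] ((306.0, 34.5), (18.54769515991211, 69.71674346923828), 2.4895527362823486)
red 8086 [119.3 205.3] ((122.34907531738281, 208.9716796875), (93.54253387451172, 117.99270629882812), 74.05460357666016)
red 131 [330.7 192.1] ((331.7815856933594, 193.3650665283203), (12.679783821105957, 35.80502700805664), 54.090274810791016)
far [0.5881 0.1041 0.0639] 4.5340457825442606e-05
near [0.5737 0.0333 0.0572] 9.176738438009505e-05
centroid [0.5813 0.0711 0.0627] 2.19486476765462e-05
head 1.3707364964213888 mid [0.5809 0.0687 0.0605] 0.07249529037144957
```

```bash
python3 -c "
from h import *
rel((.5628,-.0137,.14),1.355)"
python3 steer.py '.01 0 .02 -.012;.009 0 .03 0;0 0 .025 0;0 0 0 0;0 0 0 0' .053 40 | sed -n 2,6p
python3 -c "
from h import *
rel((.5628,-.0137,.105),1.355)"
python3 roll.py w9 | grep -v gold; python3 pitch.py side
```

```text
rel [0.0201 0.0025 0.0754] head 1.3389 turn [np.float64(-0.0161), np.float64(3.1255)]
position: [0.5598, -0.014, 0.1394]
ee_rot: [-0.001, 0.78, 0.626, -0.001]
contact_force: [-0.2, 0.0, -0.0]
width: 0.0529
gripper_force: 7.0
rel [0.0009 0.003  0.0344] head 1.3518 turn [np.float64(-0.0032), np.float64(3.1384)]
[ 0.5598 -0.014   0.1394]
green 5775 [259.   79.6] ((257.4999694824219, 80.99998474121094), (135.99996948242188, 44.99999237060547), 90.0) [0.5815 0.0719 0.065 ]
red 892 [199.   31.4] ((197.680419921875, 34.46907424926758), (69.74617004394531, 18.299285888671875), 87.39744567871094)
red 865 [306.6  30.2] ((307.8646240234375, 34.436920166015625), (17.861345291137695, 69.89221954345703), 3.1798300743103027)
red 10081 [ 78.9 262.5] ((74.64289855957031, 269.3631896972656), (104.01133728027344, 183.55943298339844), 62.949398040771484)
red 324 [354.6 245.1] ((356.89202880859375, 246.0596466064453), (17.44190216064453, 45.00055694580078), 66.29735565185547)
side [(19, array([223. , 189.5])), (18, array([237.8, 191.9]))] tip tool x,z [0.1072 0.     0.0322] pitch 0.24 tip world z 0.1086
24.5833 [ 0.5619 -0.0149  0.1417] [-0.6  0.4 -0. ]
```

```bash
python3 steer.py '.0009 .0028 0 -.003;0 0 .018 0;0 0 .014 0;0 0 0 0' .053 40 | sed -n 2,4p
python3 steer.py '0 0 .003 0;0 0 0 0;0 0 0 0' | sed -n 2,4p
python3 steer.py '0 0 .003 0;0 0 0 0;0 0 0 0' | sed -n 2,4p
python3 pitch.py side scene; python3 roll.py w10 | grep -v gold
```

```text
position: [0.5631, -0.0151, 0.1074]
ee_rot: [-0.001, 0.78, 0.626, -0.001]
contact_force: [0.1, -0.1, -0.8]
position: [0.5646, -0.0154, 0.1063]
ee_rot: [0.001, 0.78, 0.626, 0.001]
contact_force: [0.7, -1.3, -0.8]
position: [0.5638, -0.0152, 0.1024]
ee_rot: [0.0, 0.78, 0.626, 0.0]
contact_force: [0.6, -0.3, -0.6]
side [(19, array([222.4, 199.7])), (17, array([236.8, 202.1]))] tip tool x,z [0.1081 0.     0.0314] pitch 0.23 tip world z 0.071
scene [(10, array([281.5, 198.7])), (8, array([294.8, 205.4]))] tip tool x,z [0.1167 0.     0.034 ] pitch 0.235 tip world z 0.0684
25.5167 [ 0.5638 -0.0152  0.1023] [-0.4  0.8  0.1]
[ 0.5638 -0.0152  0.1023]
green 8597 [251.4  77.4] ((249.5, 80.0), (160.0, 57.0), 90.0) [0.5813 0.0709 0.065 ]
red 831 [199.4  30.2] ((198.0656280517578, 34.877830505371094), (68.63652038574219, 17.646671295166016), 87.27368927001953)
red 856 [306.6  30.3] ((307.9240417480469, 34.94336700439453), (17.922561645507812, 68.8520736694336), 3.012787342071533)
red 6856 [ 52.7 272.3] ((46.18343734741211, 281.763671875), (103.75527954101562, 181.17019653320312), 55.17551040649414)
red 452 [368.2 268.1] ((370.7768249511719, 268.6717834472656), (18.74411392211914, 49.203304290771484), 74.21924591064453)
```

```bash
python3 steer.py '0 0 .003 0;0 0 0 0;0 0 0 0' | sed -n 2,4p
python3 steer.py '0 0 .002 0;0 0 0 0;0 0 0 0' | sed -n 2,4p
python3 pitch.py side scene
```

```text
position: [0.5635, -0.0152, 0.0989]
ee_rot: [-0.0, 0.78, 0.626, -0.0]
contact_force: [0.1, -0.1, -0.9]
position: [0.5636, -0.0152, 0.097]
ee_rot: [-0.0, 0.78, 0.626, -0.0]
contact_force: [0.6, -0.6, -0.5]
side [(17, array([222.6, 200.8])), (15, array([237.1, 203. ]))] tip tool x,z [0.1062 0.     0.0308] pitch 0.229 tip world z 0.0662
scene [(19, array([293. , 207.6])), (8, array([281.4, 199.9]))] tip tool x,z [0.113  0.     0.0329] pitch 0.233 tip world z 0.0641
26.1667 [ 0.5637 -0.0152  0.0971] [ 0.1 -0.4 -1.3]
```

```bash
python3 steer.py '0 0 .002 0;0 0 0 0;0 0 0 0' | sed -n 2,4p
python3 pitch.py side scene side scene|grep -o "tip tool.*"
```

```text
position: [0.564, -0.0153, 0.0953]
ee_rot: [0.0, 0.78, 0.626, 0.0]
contact_force: [-0.1, 1.0, 0.4]
tip tool x,z [0.1085 0.     0.027 ] pitch 0.191 tip world z 0.0684
tip tool x,z [0.1137 0.     0.0293] pitch 0.202 tip world z 0.0661
tip tool x,z [0.1085 0.     0.027 ] pitch 0.191 tip world z 0.0684
tip tool x,z [0.1137 0.     0.0287] pitch 0.197 tip world z 0.0666
```

```bash
python3 -c "
from h import *
c=snap('side','d6.png');w=snap('wrist','w11.png')
I=cv2.resize(c['img'][165:235,180:290,::-1],(720,458),interpolation=2)
J=w['img'][0:200,130:380,::-1]
O=np.zeros((590,720,3),np.uint8);O[:390]=I[30:420];O[390:590,:250]=J
s=snap('scene');K=cv2.resize(s['img'][170:237,235:330,::-1],(284,200),interpolation=2);O[390:590,260:544]=K
cv2.imwrite('pics/m6.png',O)"
```

```text
(no output)
```

View pics/m6.png

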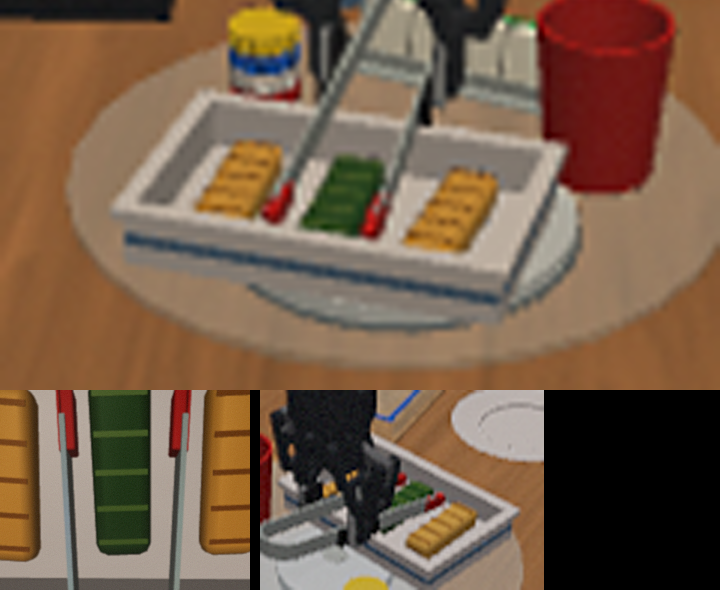

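The montage shows the tips straddling the green roll near its far end, clear of both golds, with the strips just touching the dish's near rim. I'll squeeze and test-lift a few mm.

```bash
python3 steer.py '0 0 0 0;0 0 0 0;0 0 0 0' .048 30 | sed -n 2,6p
python3 steer.py '0 0 0 0;0 0 0 0;0 0 0 0;0 0 0 0' .040 30 | sed -n 2,6p
python3 roll.py w12 | grep -v gold
```

```text
position: [0.5638, -0.015, 0.0954]
ee_rot: [-0.0, 0.78, 0.626, 0.0]
contact_force: [-1.0, 0.3, 3.2]
width: 0.0481
gripper_force: 10.4
position: [0.564, -0.0151, 0.0955]
ee_rot: [0.0, 0.78, 0.626, 0.0]
contact_force: [0.5, 1.4, 5.3]
width: 0.047
gripper_force: 32.8
[ 0.564  -0.0151  0.0955]
green 9135 [252.8  78.8] ((253.0, 82.0), (164.0, 60.0), 90.0) [0.582 0.07  0.065]
red 830 [213.5  27.1] ((212.0, 32.0), (64.0, 18.0), 90.0)
red 848 [292.2  26.5] ((293.5, 32.5), (65.0, 19.0), 90.0)
red 4202 [ 59.7 252.7] ((63.28041458129883, 258.1690673828125), (70.6543197631836, 129.32101440429688), 87.39744567871094)
red 511 [370.5 274.5] ((373.78631591796875, 275.1724853515625), (20.209426879882812, 52.986907958984375), 74.84593200683594)
red 1307 [ 16.9 342.1] ((22.0, 344.0), (70.0, 44.0), 90.0)
```

```bash
python3 steer.py '0 0 -.003 0;0 0 -.002 0;0 0 -.002 0;0 0 -.002 0;0 0 -.002 0' | sed -n 2,6p
python3 steer.py '0 0 -.003 0;0 0 -.003 0;0 0 -.003 0;0 0 0 0;0 0 0 0' | sed -n 2,6p
python3 roll.py w13 | grep green
python3 - <<'E'
from h import *
np.set_printoptions(precision=4,suppress=True)
import pickle
w=pickle.load(open("w13.pkl","rb"))[0]
for n in("side","scene"):
    c=snap(n)
    for x in blobs(c,(40,70,15),(85,255,110),20,(200,160,260,230) if n=="side" else (260,170,330,235)):
        print(n,x[0],x[1],x[2][1:])
E
python3 pitch.py side scene
```

```text
position: [0.5634, -0.0153, 0.1059]
ee_rot: [-0.0, 0.78, 0.626, -0.0]
contact_force: [0.4, -0.4, -0.7]
width: 0.0462
gripper_force: 32.2
position: [0.5639, -0.0152, 0.1155]
ee_rot: [0.0, 0.78, 0.626, 0.0]
contact_force: [0.3, -0.4, -1.2]
width: 0.0465
gripper_force: 32.2
green 9075 [253.   78.9] ((253.0, 82.0), (164.0, 60.0), 90.0) [0.5822 0.0707 0.065 ]
side 115 [230.3 196.3] ((7.969334602355957, 17.37458610534668), 21.037511825561523)
scene 38 [283.9 198.4] ((4.0249223709106445, 13.86362075805664), 63.43495178222656)
scene 20 [277.6 209.8] ((2.213594675064087, 10.751745223999023), 71.56504821777344)
side [(22, array([234.8, 197.7])), (21, array([224.3, 195.7]))] tip tool x,z [0.109  0.     0.0279] pitch 0.198 tip world z 0.0872
scene [(19, array([291.4, 200.7])), (16, array([281.9, 195.2]))] tip tool x,z [0.1098 0.     0.0291] pitch 0.207 tip world z 0.086
28.4833 [ 0.5636 -0.0152  0.115 ] [-0.1  0.8 -0.9]
```

The green blob keeps its place and size in the wrist image while the wrist rose 20 mm, so the roll is held and level. Carrying it to the saucer.

```bash
python3 steer.py '0 0 -.007 0;0 0 -.01 0;0 0 -.01 0;0 0 -.01 0;0 0 0 0' | sed -n 2,6p
python3 -c "
from h import *
rel((.5726,.261,.15),1.355)"
python3 steer.py '.01 0 0 0;.018 0 0 0;.025 0 0 0;.028 0 0 0;.028 0 0 0' >/dev/null
python3 steer.py '.028 0 0 0;.028 0 0 0;.028 0 0 0;.025 0 0 0;.02 0 0 0' >/dev/null
python3 steer.py '.015 0 0 0;.008 0 0 0;.005 0 0 0;0 0 0 0;0 0 0 0' | sed -n 1,6p
python3 -c "
from h import *
rel((.5726,.261,.075),1.355)"
python3 roll.py w14 | grep -E "green|red"; python3 pitch.py side scene
```

```text
position: [0.5656, -0.0154, 0.1553]
ee_rot: [0.002, 0.78, 0.626, 0.002]
contact_force: [0.1, -1.3, -0.6]
width: 0.0469
gripper_force: 32.2
rel [ 0.2714 -0.053   0.0051] head 1.3528 turn [np.float64(-0.0022), np.float64(3.1394)]
clock: 30.15
position: [0.621, 0.2437, 0.1519]
ee_rot: [0.0, 0.78, 0.626, -0.001]
contact_force: [-0.3, -0.4, -1.0]
width: 0.0469
gripper_force: 32.2
rel [ 0.0065 -0.0509  0.077 ] head 1.3526 turn [np.float64(-0.0024), np.float64(3.1391)]
green 9062 [253.   78.7] ((253.0, 82.0), (60.0, 164.0), 0.0) [0.6396 0.3314 0.065 ]
green 1572 [504.7 254.2] ((504.8094787597656, 257.9542236328125), (7.532891750335693, 240.20701599121094), 2.2025980949401855) [0.8017 0.1661 0.065 ]
red 821 [214.2  26.9] ((212.5, 32.5), (65.0, 19.0), 90.0)
red 941 [292.7  28.1] ((293.6463623046875, 32.914363861083984), (19.86176300048828, 66.27252960205078), 1.2730300426483154)
side [(37, array([204.7, 236.9])), (34, array([191.6, 234.5]))] tip tool x,z [0.1088 0.     0.028 ] pitch 0.2 tip world z 0.124
scene [(35, array([346.8, 134. ])), (25, array([363.5, 131.2]))] tip tool x,z [ 0.1717 -0.     -0.0306] pitch -0.21 tip world z 0.1827
30.3 [0.6212 0.2434 0.1522] [ 0.5 -0.2 -1.6]
```

```bash
python3 steer.py '.0015 -.012 0 -.002;.0015 -.013 0 0;.0015 -.013 0 0;.001 -.013 .01 0;.001 0 .015 0' >/dev/null
python3 steer.py '0 0 .025 0;0 0 .02 0;0 0 .01 0;0 0 0 0;0 0 0 0' | sed -n 2,6p
python3 - <<'E'
from h import *
np.set_printoptions(precision=4,suppress=True)
rel((.5726,.261,.056),1.355)
p,M=tool();w=snap("wrist")
x=max(blobs(w,(40,70,15),(85,255,150),150),key=lambda b:b[0])
for v in(0,82,164):print(M.T@(plane(w,(253,v),p[2]-.031)-p))
for n,roi in(("side",(170,215,270,300)),("scene",(290,140,360,200))):
    c=snap(n)
    m=cv2.inRange(c["hsv"],(0,0,110),(180,60,255));z=np.zeros_like(m);x0,y0,x1,y1=roi;z[y0:y1,x0:x1]=m[y0:y1,x0:x1]
    if n=="side":
        cn=max(cv2.findContours(z,0,2)[0],key=cv2.contourArea);h=cv2.convexHull(cn)
        print(n,"saucer",cv2.fitEllipse(np.array([plane(c,q,.016)[:2] for q in h[:,0]],np.float32))[:2])
    print(n,[(b[0],b[1],plane(c,b[1],p[2]-.04)) for b in blobs(c,(40,70,15),(85,255,110),20,roi)])
E
```

```text
position: [0.5721, 0.262, 0.0723]
ee_rot: [-0.0, 0.779, 0.627, -0.0]
contact_force: [0.5, -0.1, -1.5]
width: 0.0467
gripper_force: 32.2
rel [-0.0009  0.0007  0.0163] head 1.3551 turn [np.float64(0.0001), np.float64(3.1417)]
[ 0.1191 -0.0008  0.031 ]
[ 0.0856 -0.0008  0.031 ]
[ 0.0463 -0.0007  0.031 ]
side saucer ((0.5912577509880066, 0.27705350518226624), (0.18381433188915253, 0.3111514747142792))
side [(211, array([218.5, 263.5]), array([0.5953, 0.3459, 0.0323]))]
scene [(41, array([341.2, 144.8]), array([0.548 , 0.6045, 0.0323])), (30, array([347.3, 151.5]), array([0.5907, 0.5613, 0.0323]))]
```

```bash
python3 steer.py '0 0 .004 0;0 0 .004 0;0 0 .003 0;0 0 0 0;0 0 0 0' | sed -n 2,4p
python3 steer.py '0 0 .002 0;0 0 0 0;0 0 0 0' | sed -n 2,4p
python3 steer.py '0 0 .0015 0;0 0 0 0;0 0 0 0' | sed -n 2,4p
```

```text
position: [0.5726, 0.2617, 0.0607]
ee_rot: [-0.0, 0.779, 0.627, -0.0]
contact_force: [0.3, -0.4, -2.2]
position: [0.5728, 0.2618, 0.059]
ee_rot: [0.0, 0.779, 0.627, -0.0]
contact_force: [-0.7, -0.2, -1.4]
position: [0.5728, 0.2618, 0.0575]
ee_rot: [0.0, 0.779, 0.627, -0.0]
contact_force: [0.1, -1.1, -1.3]
```

```bash
python3 steer.py '0 0 .0015 0;0 0 0 0;0 0 0 0' | sed -n 2,4p
python3 steer.py '0 0 .0015 0;0 0 0 0;0 0 0 0' | sed -n 2,4p
python3 pitch.py side
```

```text
position: [0.5728, 0.2618, 0.056]
ee_rot: [0.0, 0.779, 0.627, -0.0]
contact_force: [-0.9, -0.9, -3.2]
position: [0.5729, 0.2618, 0.0546]
ee_rot: [0.0, 0.779, 0.627, 0.0]
contact_force: [0.2, 0.6, -1.2]
side [(36, array([223.6, 272.2])), (34, array([210.7, 269.6]))] tip tool x,z [0.1098 0.     0.0274] pitch 0.192 tip world z 0.0272
32.75 [0.5729 0.2618 0.0546] [ 0.7  0.5 -1.1]
```

```bash
for i in 1 ; do python3 steer.py '0 0 .0015 0;0 0 0 0;0 0 0 0' | sed -n 2,4p; done
python3 roll.py w15 | grep green
python3 steer.py '0 0 .0015 0;0 0 0 0;0 0 0 0' | sed -n 2,4p
python3 roll.py w16 | grep green;python3 pitch.py side
```

```text
position: [0.573, 0.2618, 0.0535]
ee_rot: [0.0, 0.779, 0.627, 0.0]
contact_force: [-0.4, -0.5, 1.3]
green 9136 [252.9  78.8] ((252.5, 82.0), (164.0, 61.0), 90.0) [0.5905 0.3449 0.065 ]
position: [0.573, 0.2617, 0.0519]
ee_rot: [0.0, 0.779, 0.627, 0.0]
contact_force: [-0.8, -2.0, 3.2]
green 9273 [252.9  79. ] ((253.0, 82.0), (164.0, 60.0), 90.0) [0.5904 0.3447 0.065 ]
side [(35, array([223.4, 272.6])), (32, array([210.7, 269.8]))] tip tool x,z [0.1103 0.     0.0254] pitch 0.174 tip world z 0.0265
33.4 [0.573  0.2617 0.0519] [-1.  -2.7  3.2]
```

```bash
python3 steer.py '0 0 -.0015 0;0 0 0 0;0 0 0 0' | sed -n 4,4p
python3 steer.py '0 0 0 0;0 0 0 0;0 0 0 0' .0475 30| sed -n 4,6p
python3 steer.py '0 0 0 0;0 0 0 0;0 0 0 0' .050 30| sed -n 4,6p
python3 steer.py '0 0 0 0;0 0 0 0;0 0 0 0' .0535 30| sed -n 4,6p
python3 roll.py w17 | grep -E "green|red"
```

```text
contact_force: [0.4, -0.3, 0.2]
contact_force: [-0.3, 0.2, -1.1]
width: 0.0476
gripper_force: 13.0
contact_force: [-0.3, -0.4, -0.7]
width: 0.05
gripper_force: 9.1
contact_force: [0.4, 0.2, -0.2]
width: 0.0534
gripper_force: 6.7
green 9152 [253.2  78.8] ((253.0, 82.0), (164.0, 60.0), 90.0) [0.5904 0.3449 0.065 ]
red 800 [195.3  26.5] ((193.82069396972656, 31.951725006103516), (65.06400299072266, 19.143381118774414), 86.633544921875)
red 837 [310.2  26.3] ((311.78936767578125, 31.94923973083496), (19.23670196533203, 65.33354187011719), 4.085616588592529)
```

Released; the tips stand clear on both sides. Lift and confirm the roll stays on the plate.

```bash
python3 steer.py '0 0 -.005 0;0 0 -.01 0;0 0 -.02 0;0 0 -.03 0;0 0 -.035 0' | sed -n 2,6p
python3 steer.py '0 0 -.03 0;0 0 0 0;0 0 0 0' | sed -n 2,2p
python3 - <<'E'
from h import *
np.set_printoptions(precision=4,suppress=True)
c=snap("side");w=snap("wrist")
for b in blobs(c,(40,70,15),(85,255,110),20,(170,215,270,300)):print("side",b[0],b[1],plane(c,b[1],.018),b[2])
for b in blobs(w,(40,70,15),(85,255,150),800):print("wrist",b[0],b[1],plane(w,b[1],.022),b[2])
rel((.591,-.347,.19),1.86)
E
python3 pitch.py side
```

```text
position: [0.5717, 0.2614, 0.1534]
ee_rot: [-0.001, 0.779, 0.627, -0.002]
contact_force: [1.3, 0.6, -2.5]
width: 0.0536
gripper_force: 6.7
position: [0.5742, 0.2623, 0.1865]
side 243 [219.4 268.7] [0.5928 0.35   0.018 ] ((219.50003051757812, 268.5000305175781), (10.28591251373291, 25.491174697875977), 26.56505012512207)
wrist 2690 [252.8  85.7] [0.5909 0.3476 0.022 ] ((253.0, 86.5), (93.0, 30.0), 90.0)
rel [-0.5904  0.1489 -0.0069] head 1.3548 turn [np.float64(-0.5052), np.float64(2.6364)]
side [(40, array([206.8, 228.5])), (36, array([226.2, 231.9]))] tip tool x,z [0.1087 0.     0.0264] pitch 0.186 tip world z 0.1564
35.2667 [0.5718 0.2614 0.182 ] [-0.7  0.4 -1.6]
```

```bash
python3 steer.py '-.012 .003 0 0;-.025 .006 0 0;-.037 .009 0 0;-.038 .01 0 0;-.038 .01 0 0' .0525 30 >/dev/null
python3 steer.py '-.038 .01 0 0;-.038 .01 0 0;-.038 .01 0 0;-.038 .01 0 0;-.038 .01 0 0' >/dev/null
python3 steer.py '-.038 .01 0 0;-.038 .009 0 0;-.038 .009 0 0;-.037 .009 0 0;-.037 .009 0 0' >/dev/null
python3 steer.py '-.037 .009 0 0;-.02 .006 0 0;0 0 0 -.1;0 0 0 -.1;0 0 0 -.1'  >/dev/null
python3 steer.py '0 0 0 -.1;0 0 0 -.1;0 0 0 -.005;0 0 0 0;0 0 0 0' | sed -n 1,6p
python3 -c "
from h import *
rel((.592,-.348,.10),1.86)"
```

```text
clock: 37.35
position: [0.5923, -0.3417, 0.1823]
ee_rot: [-0.001, 0.599, 0.801, -0.0]
contact_force: [-0.4, 0.4, -0.8]
width: 0.0524
gripper_force: 7.3
rel [-0.0061 -0.002   0.0823] head 1.8575 turn [np.float64(-0.0025), np.float64(3.1391)]
```

```bash
python3 steer.py '-.006 -.002 .025 -.003;0 0 .035 0;0 0 .035 0;0 0 .03 0;0 0 0 0' | sed -n 2,2p
python3 steer.py '0 0 0 0;0 0 0 0' | sed -n 2,4p
python3 -c "
from h import *
rel((.592,-.348,.046),1.86)"; python3 pitch.py scene
```

```text
position: [0.5884, -0.345, 0.0511]
position: [0.5939, -0.3487, 0.0598]
ee_rot: [0.001, 0.597, 0.802, -0.0]
contact_force: [1.1, -0.4, -0.3]
rel [ 0.0012 -0.0016  0.0138] head 1.8622 turn [np.float64(0.0022), np.float64(3.1438)]
scene [(17, array([197.6, 278.3])), (10, array([216.2, 286.2]))] tip tool x,z [0.1151 0.     0.0318] pitch 0.221 tip world z 0.0279
37.9833 [ 0.5944 -0.349   0.0607] [-0.7 -0.1 -1.5]
```

```bash
python3 steer.py '.001 -.0018 .004 0;0 0 .004 0;0 0 .003 0;0 0 0 0;0 0 0 0' | sed -n 2,4p
python3 steer.py '0 0 .003 0;0 0 .003 0;0 0 0 0;0 0 0 0' | sed -n 2,4p
python3 pitch.py scene
python3 steer.py '0 0 .003 0;0 0 .003 0;0 0 0 0;0 0 0 0' | sed -n 2,4p
python3 pitch.py scene
```

```text
position: [0.5907, -0.3474, 0.0472]
ee_rot: [-0.0, 0.597, 0.802, -0.0]
contact_force: [0.1, -0.5, -1.3]
position: [0.5907, -0.3473, 0.0409]
ee_rot: [-0.0, 0.597, 0.802, 0.0]
contact_force: [-0.5, 0.5, 0.5]
scene [(26, array([215.9, 284.8])), (23, array([197.3, 280. ]))] tip tool x,z [0.1162 0.     0.0181] pitch 0.104 tip world z 0.0228
38.7833 [ 0.5907 -0.3473  0.041 ] [-0.2 -0.2 -0.2]
position: [0.5906, -0.3473, 0.0348]
ee_rot: [-0.0, 0.597, 0.802, -0.0]
contact_force: [-0.2, -0.5, -0.5]
scene [(31, array([215.5, 284.7])), (20, array([197.3, 278.8]))] tip tool x,z [0.1158 0.     0.0095] pitch 0.03 tip world z 0.0253
39.1667 [ 0.5906 -0.3472  0.0349] [-0.7  0.5 -0.4]
```

```bash
python3 steer.py '0 0 .002 0;0 0 0 0;0 0 0 0' | sed -n 2,4p
python3 steer.py '0 0 .0015 0;0 0 0 0;0 0 0 0' | sed -n 2,4p
python3 steer.py '0 0 .0015 0;0 0 0 0;0 0 0 0' | sed -n 2,4p
python3 pitch.py scene
```

```text
position: [0.5909, -0.3475, 0.0337]
ee_rot: [0.0, 0.597, 0.802, -0.0]
contact_force: [-0.7, 1.1, 3.5]
position: [0.5909, -0.3475, 0.0336]
ee_rot: [0.001, 0.597, 0.802, -0.0]
contact_force: [-3.2, 1.5, 10.0]
position: [0.591, -0.3479, 0.0327]
ee_rot: [0.001, 0.597, 0.803, -0.0]
contact_force: [-3.4, 1.9, 13.2]
scene [(24, array([215.6, 283.8])), (21, array([197.3, 278.7]))] tip tool x,z [0.1167 0.     0.0056] pitch -0.003 tip world z 0.0271
39.9667 [ 0.591  -0.3478  0.0327] [-2.7  1.3 12.2]
```

Level and seated on both bars (force rising with no more travel). I'll ease off 2 mm, open, and rise.

```bash
python3 steer.py '0 0 -.002 0;0 0 0 0;0 0 0 0' | sed -n 2,4p
python3 steer.py '0 0 0 0;0 0 0 0;0 0 0 0' .062 20 | sed -n 2,6p
python3 steer.py '0 0 0 0;0 0 0 0;0 0 0 0;0 0 0 0' .085 20 | sed -n 2,6p
python3 steer.py '0 0 -.005 0;0 0 -.015 0;0 0 -.02 0;0 0 -.03 0;0 0 -.035 0' | sed -n 2,6p
python3 steer.py '0 0 -.04 0;0 0 -.04 0;0 0 -.04 0;0 0 0 0;0 0 0 0' | sed -n 2,6p
python3 m1.py w20
python3 - <<'E'
import pickle
from h import *
np.set_printoptions(precision=4,suppress=True)
c=pickle.load(open("w20.pkl","rb"))
B=[x for x in blobs(c,(0,130,50),(8,255,255),60)];W=[plane(c,x[1],.025) for x in B];print([(x[0],x[1]) for x in B],W)
a=snap("scene");b=snap("side")
print("scene red",[(x[0],x[1]) for x in blobs(a,(0,120,40),(9,255,255),8,(180,265,235,300))])
for x in blobs(b,(105,110,50),(125,255,255),100,(255,230,345,320)): print("lid",x[0],x[1])
for x in blobs(b,(40,70,15),(85,255,110),20,(170,215,270,300)):print("roll",x[1],plane(b,x[1],.018))
z=[(x[0],x[1]) for x in blobs(b,(14,130,90),(24,255,255),12,(190,175,275,220))];print("golds",z)
E
```

```text
position: [0.5911, -0.3477, 0.0328]
ee_rot: [0.001, 0.597, 0.802, -0.0]
contact_force: [-0.2, 0.0, 5.3]
position: [0.5906, -0.3472, 0.0314]
ee_rot: [-0.0, 0.597, 0.802, -0.0]
contact_force: [-0.2, -0.6, 0.0]
width: 0.0623
gripper_force: 0.0
position: [0.5908, -0.3474, 0.0321]
ee_rot: [-0.0, 0.597, 0.802, -0.0]
contact_force: [0.5, 0.7, 0.4]
width: 0.0848
gripper_force: 0.0
position: [0.5897, -0.3466, 0.1367]
ee_rot: [-0.002, 0.597, 0.802, -0.0]
contact_force: [0.2, -0.1, -1.1]
width: 0.0849
gripper_force: 0.0
position: [0.592, -0.3482, 0.2616]
ee_rot: [0.004, 0.597, 0.802, -0.0]
contact_force: [-0.7, -0.6, -0.1]
width: 0.0846
gripper_force: 0.0
(13072, array([441.8, 188.8]), ((431.0, 192.49998474121094), (134.99996948242188, 159.99996948242188), 90.0))
(1323, array([337.9, 321.8]), ((343.7474060058594, 317.05670166015625), (36.185089111328125, 59.44692611694336), 21.037511825561523))
(644, array([436.2, 308.6]), ((437.98602294921875, 310.27252197265625), (82.4928970336914, 16.827077865600586), 13.570435523986816))
[(145, array([221.1,  61.4])), (155, array([281.2,  61.7]))] [array([ 0.5264, -0.2499,  0.025 ]), array([ 0.5887, -0.2314,  0.025 ])]
scene red [(33, array([193.5, 280. ])), (32, array([219.1, 285.2]))]
lid 575 [295. 276.]
lid 191 [294.3 263.1]
roll [219.4 268.7] [0.5928 0.35   0.018 ]
golds [(27, array([219.7, 175.9])), (102, array([216.6, 196.6])), (110, array([249. , 201.5]))]
```

```bash
python3 steer.py '0 0 0 0;0 0 0 0;0 0 0 0' | sed -n 1,4p; python3 -c "
from rig import manip
print(manip.sign_off())"
```

```text
clock: 42.03
position: [0.5905, -0.3472, 0.2557]
ee_rot: [-0.001, 0.597, 0.802, -0.0]
contact_force: [-0.1, -0.3, -0.2]
the job is handed in; nothing more can be done
None
```

I handed the job in at 42 s; no verdict came back, but my last camera measurements put the lid on the mat, the green roll about 3 mm from the side plate's middle, the tongs level on their rest about 4 mm forward of where they started, and both golden rolls in the dish. The tool only points straight down and level tongs cannot reach below the dish rim, so I tilted them tips-down by pressing their bow lightly on the grip of the laid-down lid, which did not move.

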